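Rock a heatsink out of its nest and clamp it on the card

ROBOT

A 6-joint arm with a two-finger parallel gripper is mounted at the origin on the work surface. World frame = base frame: x ahead of the robot, y to its left, z up, the work surface at z = 0. Lengths are in m, angles in rad, forces in N, time in s.
With the tool pointing down it reaches from about 0.425 to 0.95 m from the base axis. Payload 3.5 kg.
Tool frame: the origin (TCP) lies between the finger pads; the fingertips stand 17 mm ahead of it and the grasp point (between the pads) lies 2 mm behind it (ctrl.tip_reach is the distance from the TCP to the fingertips, in m); z points along the fingers, y is the direction in which the jaws open and shut (so a half turn about z gives the same grasp; the last joint's range is limited). The gripper opens to 85 mm and grips with 20 to 120 N. Pads are 22 mm wide; open, the fingers measure 114 mm over their backs; the gripper's body (76 mm by 85 mm) begins 54 mm behind the grasp point. The pads swing forward as they close: fully open they stand 13 mm farther back than shut.
Start: joints at [0.99, 0.286, 1.577, -0, 1.279, -0.15], TCP at [0.282, 0.613, 0.248] pointing down, gripper open.
Joint ranges: [-2.77, 2.77], [-0.9, 2.22], [0.21, 2.48], [-1.53, 4.67], [0.24, 2.81], [-2.84, 2.84]. Speed limits (rad/s): [2.79, 2.79, 3.14, 3.14, 3.14, 3.14].

INTERFACE

Orientations are given as a unit quaternion [x, y, z, w].
In Python, from plant import monitor, imaging, workorder, ctrl gives the robot as it stands.
- The arm moves only by the tool send_rows, never from a script. Its argument "rows" is a list of rows, each a list of 4 numbers: the shift along the world's x, y, z normalised to -1 to 1, where 1 is 0.3 m, then the turn about the world's z normalised to -1 to 1, where 1 is 360 degrees. A call has 1 to 20 rows; each row is the pose to reach, as a shift and turn from the pose commanded when the call began, turning the shorter way round; what a row does not reach only later rows make up. A row lasts 1/8 s, in which the tool goes at most 62.5 mm and 10.7 degrees, less where a joint would pass 70% of its speed; a pose out of reach is approached as far as the arm can. A call with a number of a shift or a turn outside -1 to 1 is refused whole. A call with a gripper value outside its range is refused whole. "jaw" is the closure, from 0 (fully open) to 1 (shut), set as the call begins (left out, the last holds). The fingers move at their own pace and stop on an object; "newtons" is the grip in N (left out, the last holds). Time passes only in rows, so rows that repeat a pose let the fingers close. It gives the time, the measured TCP pose, the force and the opening at its end, in the units of the state.
- monitor.get_state(): the state, without advancing time (a new reading comes with each control period).
- imaging.read_camera(name): name is "scene" or "top" or "wrist"; returns the picture (384x512x3 uint8, red, green, blue); there is no depth.
- imaging.calibration(name): a dict with "intrinsics" (3x3 intrinsics, pixels), "cam_to_world" (4x4, takes a point from camera to world coordinates). Camera axes: x right, y up, looking along -z (the intrinsics and any distortion apply to the point x, -y, -z); pixel columns grow to the right and rows downward; lengths in m; the calibration is good to about 2 mm. The wrist camera is an equidistant fisheye: a pixel r from the principal point sees the ray r / f radians off the axis. A picture is of the moment at which its call begins: read the wrist's pose just before it. calibration takes no time and is no camera call; for the wrist camera it gives the pose at the moment of the call.
- workorder.sign_off(): hands the job in, once; it reports no verdict.
The state is a dict: "time": time; "qpos": joint angles; "dq": joint speeds; "joint_efforts": joint torques, N m; "eef_pos": TCP position; "tcp_rot": TCP orientation; "contact_force": force on the tool from outside, world axes, zero at the start; "wrist_torque": the same for the moment, N m; "opening": opening from 0.0 (shut) to 1.0 (fully open).
Only numpy, scipy, OpenCV 4.12 (cv2) and the standard library are available. Lean on these libraries where they do the work, as an engineer would, in place of code of your own. Each camera call takes 0.05 s, during which the arm holds its last target.

TASK

Press down the end of the gold heatsink that lies over the nest's well, so that it rocks over and its other end stands up out of the close-fitting nest under the light bar; take it by that raised end, lift it out and lay it gently and flat on the row of black chips on the card, centred on the row and in line with it. Then swing the hold-down arm over until its rubber foot rests on the heatsink, and let go of everything. Leave the mug, the drive and the meter where they are.

Things in the scene. Friction and masses are not known exactly. Their poses are not given: they have to be found in the camera images.
- nest: Fixed grey plastic block, 157 x 72 mm, rim 66 mm above the table, with a deep pocket open from x = -71 to 62 mm, y = -25 to 25 mm. Origin on the table under the centre of the heatsink lying flat; x along the pocket from its well end to its light-bar end, y across, z up. Its yaw is within 0.35 rad of the robot's x: the well is at the robot's end.
- pivot (a point): Edge of the pocket's raised floor, at nest x = -4 mm, 36 mm above the table. On its +x side the floor carries the heatsink; on its -x side is a well whose floor is 6 mm above the table.
- light_bar (a point): Centre of the white and silver light bar (16 x 100 x 12 mm, along nest y), over nest x = 56 mm, 187 mm up, fixed. Two 8 mm rods rise from nest x = 68, y = -31 and 31 mm to 160 mm height, then lean in to it. A gripper upright over the heatsink's raised end hits the bar; leaning back 25 to 45 degrees towards the well end it passes.
- heatsink: Loose gold-coloured finned metal heatsink, 120 (x) x 46 (y) x 30 mm (z), about 0.15 kg, box outline, flat sides. Origin at the centre of its underside, x along its length, z out of the fins. It starts flat in the nest, axes along the nest's, top level with the rim, 2 mm free at the sides and +x end, 11 mm at the -x end.
- dip_end (a point): Middle of the top edge of the heatsink's -x end, the end over the well. Pressed down near here with a few newtons the heatsink turns about the pivot; past about 15 degrees it falls over by itself and stays leaning at about 32 degrees, this end in the well, 4 mm from its end wall: lift it straight up some 40 mm before drawing it back.
- rise_end (a point): Middle of the top edge of the heatsink's +x end, the end under the light bar. Once the heatsink leans it stands about 29 mm above the rim, its sides free for gripping.
- holder: Fixed aluminium base, 190 (x) x 130 (y) x 10 mm, carrying a dark green circuit card 176 x 112 mm whose face is 24 mm above the table. Origin on the table under the card's centre; x along the chip row, y towards the hold-down arm's post, z up. Nothing on the card stands higher than 36 mm above the table; the steel post at y = 80 mm (32 x 18 mm) is 78 mm high.
- seat (a point): Centre of the row of three black chips, on their top faces 27 mm above the table: the row is 124 mm long along the holder's x and 34 to 40 mm wide. The heatsink's underside centre belongs here, either end first.
- clamp (a joint): Angle of the steel hold-down arm about the holder's x axis through point clamp_hinge, in rad. 0: level across the heatsink's place, pointing along the holder's -y, its foot resting on a heatsink that lies on the chips; about 1.57: upright; it starts between 1.6 and 1.85, leaning away from the card, and its stop is at 1.95. Friction keeps it where it is left (about 1 N at its end moves it).
- clamp_hinge (a point): The arm's hinge axis, over the holder at y = 80 mm, 68 mm above the table.
- clamp_end (a point): Near the arm's free end, 115 mm from the hinge, in the middle of the face that is on top when the arm is level. The arm is 14 mm wide and 8 mm thick, centred on the hinge axis; its rubber foot (18 mm wide, reaching 11 mm below the arm's centre line) is 80 mm from the hinge.
- mug: White mug, bystander, 82 mm across, 95 mm high; origin at the centre of its underside.
- drive: Disk drive, bystander, 147 x 101 x 26 mm; origin at the centre of its underside.
- meter: Hand meter, bystander, 180 x 90 x 53 mm; origin at the centre of its underside.
There are look-alikes about, which are no part of the job. What is shaped like the heatsink but purple or turquoise is not meant.

How it is judged:
By the outcome, as a careful person would: the job done as asked, in the order asked, and still so for the second after the job is handed in, with the robot touching nothing.
It also fails if it takes over 72 s, if anything falls off the work surface, if the arm or the gripper's body presses on something with over 40 N, if the wrist force passes 120 N, or if a joint passes its speed limit or range.

## Working session

There is one attempt and no reset: what is moved stays moved. The work goes in short steps, Python scripts to look and compute and a tool call to move; the robot and the scene stay as the last step left them, time stands still between calls to the robot, and variables do not carry over. Pictures are saved under pics/ and viewed, and the job is handed in when it is done.

Besides the shell and the picture viewer there is one more tool, called after "Request:" by a JSON object that holds its "name" and its "arguments", one argument or row to a line. send_rows: Moves the arm, as the interface text tells. Scaled input: -1 to 1 covers 0.3 m each way for a shift and 360 degrees each way for a turn. Its arguments: {"type":"object","properties":{"rows":{"type":"array"},"jaw":{"type":"number"},"newtons":{"type":"number"}},"required":["rows"]}

```bash
ls -R . | head -30; mkdir -p pics
cat > h.py <<'E'
import numpy as np, cv2, json
from plant import monitor, imaging, workorder, ctrl
def snap(cam,name):
    im=imaging.read_camera(cam); cal=imaging.calibration(cam)
    cv2.imwrite(f'pics/{name}.png',im[:,:,::-1]); np.savez(f'pics/{name}.npz',K=cal['intrinsics'],T=cal['cam_to_world'])
    return im,cal
def load(name):
    d=np.load(f'pics/{name}.npz'); return cv2.imread(f'pics/{name}.png'),d['K'],d['T']
def ray(K,T,uv,fish=False):
    u,v=uv; x=(u-K[0,2])/K[0,0]; y=(v-K[1,2])/K[1,1]
    if fish:
        r=np.hypot(x,y); s=np.sin(r)/r if r>1e-9 else 1; d=np.array([x*s,-y*s,-np.cos(r)])
    else: d=np.array([x,-y,-1.])
    d=T[:3,:3]@d; return T[:3,3],d/np.linalg.norm(d)
def onz(K,T,uv,z,fish=False):
    o,d=ray(K,T,uv,fish); return o+d*(z-o[2])/d[2]
def tri(rays):
    A=np.zeros((3,3));b=np.zeros(3)
    for o,d in rays:
        P=np.eye(3)-np.outer(d,d);A+=P;b+=P@o
    p=np.linalg.solve(A,b); return p,[np.linalg.norm((np.eye(3)-np.outer(d,d))@(p-o)) for o,d in rays]
def proj(K,T,p,fish=False):
    c=T[:3,:3].T@(np.asarray(p)-T[:3,3]); x,y,z=c[0],-c[1],-c[2]
    if fish:
        r=np.hypot(x,y); th=np.arctan2(r,z); x,y=x/r*th,y/r*th
    else: x,y=x/z,y/z
    return np.array([K[0,0]*x+K[0,2],K[1,1]*y+K[1,2]])
E
python3 - <<'E'
from h import *
for c in ['scene','top','wrist']:
    im,cal=snap(c,c+'0'); print(c,{k:np.round(v,3).tolist() for k,v in cal.items() if k in('intrinsics','cam_to_world')}, [k for k in cal])
s=monitor.get_state(); print(s); print([a for a in dir(ctrl) if a[0]!='_'],ctrl.tip_reach)
E
```

```text
.:
pics

./pics:
scene {'intrinsics': [[398.663, 0.0, 252.493], [0.0, 398.663, 194.034], [0.0, 0.0, 1.0]], 'cam_to_world': [[-0.305, -0.609, 0.733, 1.49], [0.952, -0.192, 0.237, 0.244], [-0.004, 0.77, 0.638, 0.978], [0.0, 0.0, 0.0, 1.0]]} ['intrinsics', 'cam_to_world']
top {'intrinsics': [[406.875, 0.0, 252.855], [0.0, 406.875, 186.413], [0.0, 0.0, 1.0]], 'cam_to_world': [[0.012, 0.995, -0.098, 0.379], [-1.0, 0.013, 0.014, -0.081], [0.015, 0.098, 0.995, 1.439], [0.0, 0.0, 0.0, 1.0]]} ['intrinsics', 'cam_to_world']
wrist {'intrinsics': [[297.319, 0.0, 261.171], [0.0, 297.319, 190.823], [0.0, 0.0, 1.0]], 'cam_to_world': [[0.418, -0.871, -0.256, 0.216], [0.908, 0.401, 0.119, 0.642], [-0.001, -0.282, 0.959, 0.374], [0.0, 0.0, 0.0, 1.0]]} ['intrinsics', 'cam_to_world']
{'time': 0.15, 'qpos': array([ 9.89982561e-01,  2.87008732e-01,  1.57785470e+00, -2.28489207e-05,
        1.27860188e+00, -1.50018892e-01]), 'dq': array([-0.00172148, -0.00249418, -0.00407958,  0.00060757,  0.00249518,
        0.00160808]), 'joint_efforts': array([ 1.67175607e-03, -4.06602430e+01, -2.93142343e+01, -4.01310456e-05,
        3.92450092e-03, -1.24875649e-05]), 'eef_pos': array([0.28159483, 0.61292163, 0.24722629]), 'tcp_rot': array([ 2.13732379e-01,  9.76891802e-01, -8.78414015e-04, -3.24370237e-04]), 'contact_force': array([-0.22444867, -0.36476642,  0.19063418]), 'wrist_torque': array([ 0.00681003, -0.0438206 , -0.00228034]), 'opening': 0.998138997531879}
['Unreachable', 'tip_reach'] 0.017
```

View pics/scene0.png

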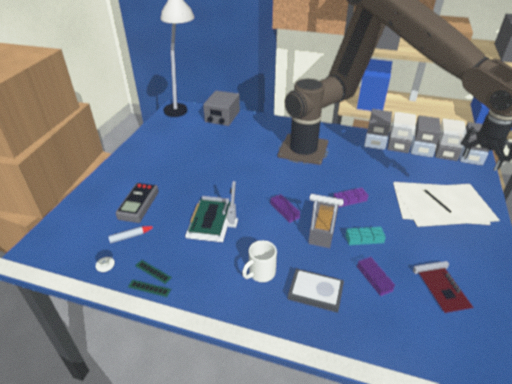

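View pics/top0.png

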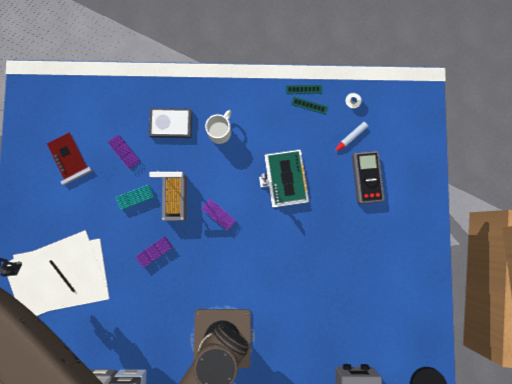

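View pics/wrist0.png

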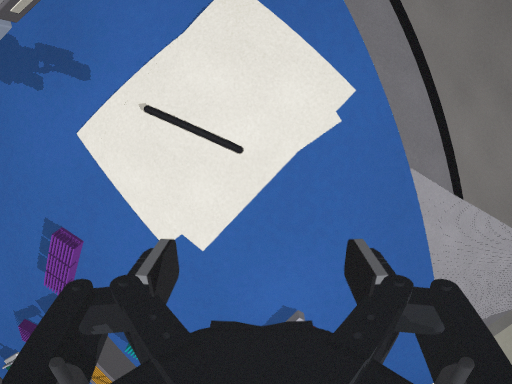

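Run:
```python
from h import *
im,K,T=load('top0'); 
a=cv2.resize(im[155:235,100:240],None,fx=5,fy=5,interpolation=cv2.INTER_CUBIC)
b=cv2.resize(im[140:220,245:325],None,fx=5,fy=5,interpolation=cv2.INTER_CUBIC)
cv2.imwrite('pics/top0c.png',np.hstack([a[:, :400+300][:, :], b])[:, :][:400,:]) if 0 else None
cv2.imwrite('pics/top0a.png',a);cv2.imwrite('pics/top0b.png',b)
for n,uv,z in [('bar',(167,174),.187),('heatsink c',(173,197),.066),('nest far',(173,180),.066),('holder c',(289,178),.027),('post',(265,181),.078),('mug',(219,127),.09)]:
    print(n,np.round(onz(K,T,uv,z),3))
```

```text
bar [0.537 0.167 0.187]
heatsink c [0.475 0.169 0.066]
nest far [0.533 0.17  0.066]
holder c [ 0.549 -0.227  0.027]
post [ 0.532 -0.141  0.078]
mug [0.712 0.017 0.09 ]
```

View pics/top0a.png

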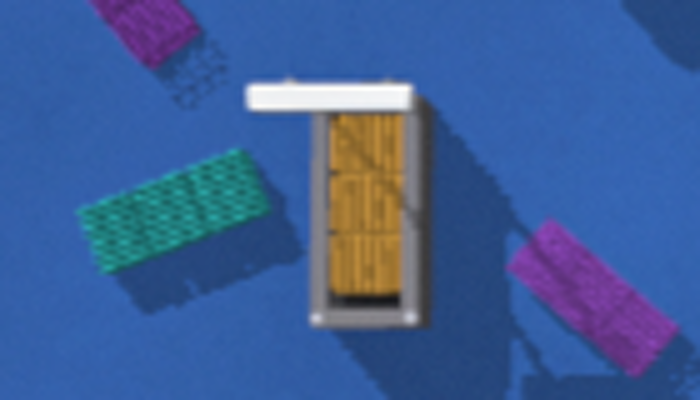

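View pics/top0b.png

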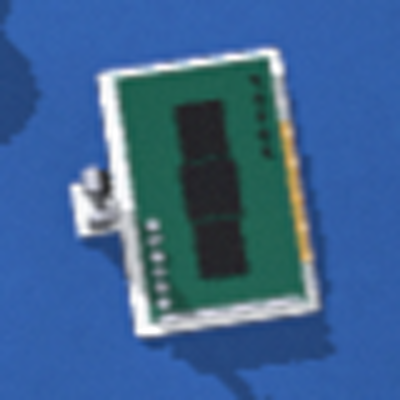

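Request:
{"name": "send_rows", "arguments": {
  "rows": [
    [0.6, -1, 0.17, 0.0685],
    [0.6, -1, 0.17, 0.0685],
    [0.6, -1, 0.17, 0.0685],
    [0.6, -1, 0.17, 0.0685],
    [0.6, -1, 0.17, 0.0685],
    [0.6, -1, 0.17, 0.0685],
    [0.6, -1, 0.17, 0.0685]
  ]
}}

```text
time: 1.02
eef_pos: [0.4633, 0.3112, 0.2997]
tcp_rot: [0.003, 1.0, 0.0, 0.0]
contact_force: [0.1, -0.0, -0.8]
opening: 0.999
```

Request:
{"name": "send_rows", "arguments": {
  "rows": [
    [0.293, -0.477, 0, 0],
    [0.293, -0.477, 0, 0],
    [0.293, -0.477, 0, 0],
    [0.293, -0.477, 0, 0],
    [0.293, -0.477, 0, 0]
  ],
  "jaw": 1
}}

```text
time: 1.65
eef_pos: [0.5491, 0.1714, 0.2988]
tcp_rot: [-0.0, 1.0, 0.0, -0.001]
contact_force: [-0.9, 0.4, 0.0]
opening: 0.004
```

Run:
```python
from h import *
im,cal=snap('wrist','w1'); s=monitor.get_state(); print(s['time'],s['eef_pos'],s['tcp_rot'],s['opening'],s['dq'].round(3)); print(cal['cam_to_world'].round(3))
snap('top','t1');snap('scene','s1')
```

```text
1.7 [0.54894633 0.17171499 0.29892647] [-6.42890268e-04  9.99999636e-01  2.73502771e-04 -4.89978127e-04] -0.0010155820133277828 [ 0.008 -0.007  0.002 -0.003 -0.002 -0.003]
[[-0.001 -0.959 -0.282  0.477]
 [ 1.    -0.    -0.002  0.17 ]
 [ 0.002 -0.282  0.959  0.425]
 [ 0.     0.     0.     1.   ]]
```

View pics/w1.png

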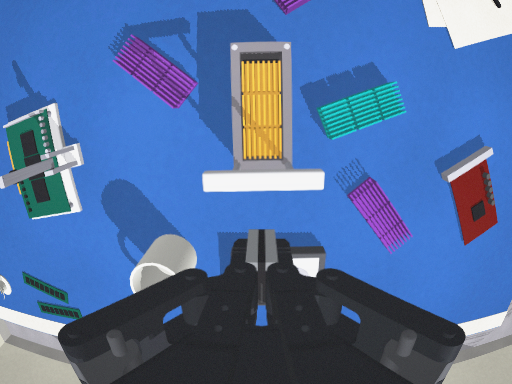

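Request:
{"name": "send_rows", "arguments": {
  "rows": [
    [0, -0.4, 0.17, 0],
    [0, -0.4, 0.17, 0],
    [0, -0.4, 0.17, 0],
    [0, -0.4, 0.17, 0],
    [0, -0.4, 0.17, 0]
  ]
}}

```text
time: 2.42
eef_pos: [0.5492, 0.0518, 0.3492]
tcp_rot: [-0.001, 1.0, 0.0, -0.001]
contact_force: [0.1, -0.1, 0.5]
opening: -0.004
```

Run:
```python
from h import *
im,cal=snap('wrist','w2'); s=monitor.get_state(); print(s['time'],s['eef_pos'],s['dq'].round(3))
```

```text
2.475 [0.5492508  0.05178455 0.34913089] [-0.001  0.002 -0.004 -0.002 -0.    -0.003]
```

Request:
{"name": "send_rows", "arguments": {
  "rows": [
    [0.25, -0.85, 0, 0],
    [0.25, -0.85, 0, 0],
    [0.25, -0.85, 0, 0],
    [0.25, -0.85, 0, 0],
    [0.25, -0.85, 0, 0],
    [0.25, -0.85, 0, 0],
    [0.25, -0.85, 0, 0]
  ]
}}

```text
time: 3.35
eef_pos: [0.6248, -0.2027, 0.3502]
tcp_rot: [-0.001, 1.0, 0.0, -0.0]
contact_force: [-0.5, 0.8, 0.4]
opening: -0.001
```

Run:
```python
from h import *
im,cal=snap('wrist','w3'); s=monitor.get_state(); print(s['time'],s['eef_pos'],s['dq'].round(3))
for n in ['w1','w2','w3']:
    im,K,T=load(n); cv2.imwrite(f'pics/{n}b.png',cv2.resize(im[:256],None,fx=1.56,fy=1.56,interpolation=cv2.INTER_CUBIC))
```

```text
3.4 [ 0.62477269 -0.20263562  0.35050258] [ 0.001 -0.007 -0.003 -0.003 -0.004 -0.003]
```

View pics/w2.png

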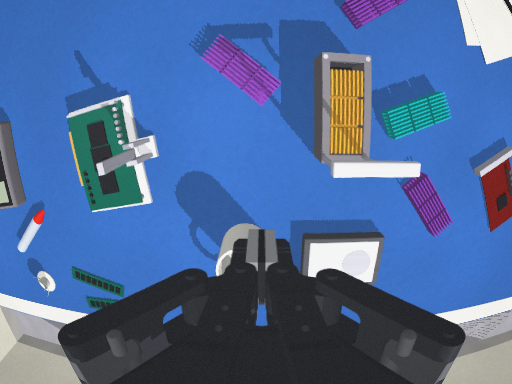

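View pics/w3.png

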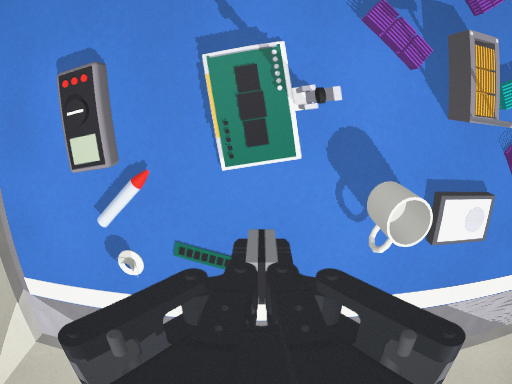

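Run:
```python
from h import *
for n,box in [('w1',(225,35,75,140)),('w2',(305,45,75,135))]:
    im,K,T=load(n); hsv=cv2.cvtColor(im,cv2.COLOR_BGR2HSV)
    m=cv2.inRange(hsv,(12,110,50),(35,255,255)); x,y,w,h=box; mm=np.zeros_like(m); mm[y:y+h,x:x+w]=m[y:y+h,x:x+w]
    mm=cv2.morphologyEx(mm,cv2.MORPH_CLOSE,np.ones((5,5)))
    c=max(cv2.findContours(mm,0,2)[0],key=cv2.contourArea); p=c[:,0].astype(float)
    P=np.array([onz(K,T,q,.066,True)[:2] for q in p])
    r=cv2.minAreaRect((P*1000).astype(np.float32)); print(n,'gold z66 rect',r)
    cv2.imwrite(f'pics/{n}n.png',cv2.resize(im[y-5:y+h+25,x-30:x+w+60],None,fx=4,fy=4,interpolation=cv2.INTER_CUBIC)[:600])
im,K,T=load('w3')
cv2.imwrite('pics/w3h.png',cv2.resize(im[35:175,195:350],None,fx=4.2,fy=4.2,interpolation=cv2.INTER_CUBIC))
```

```text
w1 gold z66 rect ((481.4345703125, 171.30604553222656), (120.0308837890625, 47.12092971801758), 1.1927051544189453)
w2 gold z66 rect ((481.5602111816406, 170.88954162597656), (119.84583282470703, 48.522926330566406), 0.9240527749061584)
```

View pics/w1n.png

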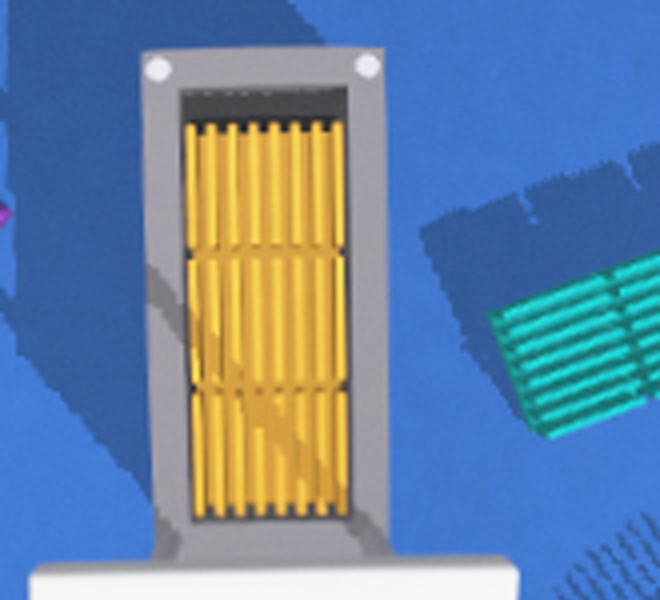

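View pics/w2n.png

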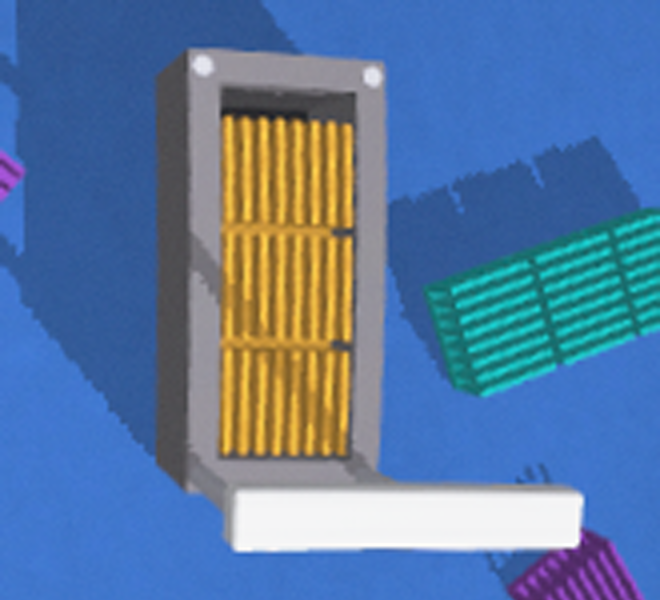

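View pics/w3h.png

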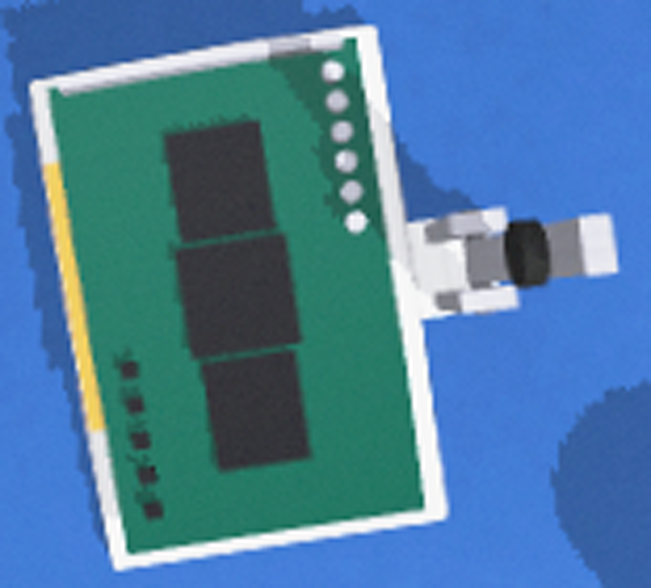

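Run:
```python
from h import *
# bar near-edge (top face) in w1,w2
_,K,T1=load('w1');_,_,T2=load('w2')
f=lambda u,v,ox,oy:(u/4+ox-.375,v/4+oy-.375)
for a,b in [((30,568),(238,487)),((515,560),(582,489))]:
    p,e=tri([ray(K,T1,f(*a,195,30),True),ray(K,T2,f(*b,275,40),True)]);print('bar near edge',p.round(4),np.round(e,4))
# bar: near edge on z=.193 and far bottom
for a,b,n in [((140,52),(188,52),'nest corner L'),((384,48),(385,63),'nest corner R'),((157,69),(202,65),'dotL'),((367,66),(372,76),'dotR'),((188,122),(222,116),'dipL'),((342,122),(352,124),'dipR'),((194,518),(222,455),'riseL'),((348,516),(347,458),'riseR')]:
    p,e=tri([ray(K,T1,f(*a,195,30),True),ray(K,T2,f(*b,275,40),True)]);print(n,p.round(4),np.round(e,4))
# chips
for n,box in [('w3',(225,55,55,100)),('w2',(80,110,60,95))]:
    im,K,T=load(n); hsv=cv2.cvtColor(im,cv2.COLOR_BGR2HSV); x,y,w,h=box
    m=((hsv[...,2]<80)&(hsv[...,1]<110)).astype(np.uint8)*255; mm=np.zeros_like(m); mm[y:y+h,x:x+w]=m[y:y+h,x:x+w]
    if n=='w3':
        mm=cv2.morphologyEx(mm,cv2.MORPH_OPEN,np.ones((3,3)))
        num,lab,st,cen=cv2.connectedComponentsWithStats(mm); 
        idx=[i for i in range(1,num) if st[i,4]>200]; print(st[idx])
        mm=np.isin(lab,idx).astype(np.uint8)*255
    cs=[c for c in cv2.findContours(mm,0,1)[0] if cv2.contourArea(c)>150]
    for c in cs+[np.vstack(cs)]:
        P=np.array([onz(K,T,q,.027,True)[:2] for q in c[:,0].astype(float)])
        print(n,'chips',cv2.minAreaRect((P*1000).astype(np.float32)))
# holder corners in w3, base top z=.01
_,K,T=load('w3')
g=lambda u,v:(u/4.2+195-.38,v/4.2+35-.38)
for z,pts in [(.010,[(30,82),(378,28),(446,518),(118,570)]),(.024,[(50,92),(360,40),(427,508),(128,550)])]:
    P=np.array([onz(K,T,g(*q),z,True)[:2] for q in pts]);print('holder',z,P.round(4).tolist(),P.mean(0),[np.linalg.norm(P[i]-P[i-1]).round(4) for i in range(4)], np.degrees(np.arctan2(*(P[0]-P[3])[::-1])),np.degrees(np.arctan2(*(P[1]-P[2])[::-1])))
```

```text
bar near edge [0.5299 0.1231 0.1928] [0.0004 0.0004]
bar near edge [0.5282 0.2217 0.1917] [0.0002 0.0002]
nest corner L [0.4002 0.1338 0.0679] [0.0006 0.0006]
nest corner R [0.3981 0.2061 0.0668] [0.0001 0.0001]
dotL [0.4049 0.1388 0.0669] [0.0001 0.0001]
dotR [0.4037 0.201  0.0667] [0.0001 0.0001]
dipL [0.4212 0.1476 0.0599] [0.0007 0.0007]
dipR [0.4217 0.1936 0.0665] [0.0002 0.0002]
riseL [0.5424 0.1491 0.0662] [0. 0.]
riseR [0.542  0.1964 0.0661] [0.0003 0.0003]
[[234  64  26  29 590]
 [237  91  29  29 695]
 [243 119  26  28 577]]
w3 chips ((593.6981811523438, -211.61471557617188), (39.60033416748047, 33.49806594848633), 8.949353218078613)
w3 chips ((552.2763671875, -217.94778442382812), (40.13201904296875, 39.373512268066406), 9.07690715789795)
w3 chips ((510.7630615234375, -224.37838745117188), (39.94871520996094, 33.7009391784668), 9.384225845336914)
w3 chips ((552.1536254882812, -218.01785278320312), (123.67669677734375, 39.37057876586914), 9.449264526367188)
w2 chips ((594.56591796875, -210.58921813964844), (36.92832946777344, 35.21111297607422), 8.965575218200684)
w2 chips ((530.6959228515625, -220.68170166015625), (81.73655700683594, 41.09636688232422), 9.69564437866211)
w2 chips ((551.5765380859375, -217.1141357421875), (124.10299682617188, 41.09636688232422), 9.69564437866211)
holder 0.01 [[0.4688, -0.2957], [0.45, -0.1669], [0.6359, -0.1394], [0.6563, -0.265]] [ 0.55276817 -0.21673467] [np.float64(0.19), np.float64(0.1301), np.float64(0.1879), np.float64(0.1272)] -170.7091132250488 -171.57586590794688
holder 0.024 [[0.4756, -0.2855], [0.4578, -0.1745], [0.6297, -0.1485], [0.6456, -0.2592]] [ 0.5521843  -0.21692126] [np.float64(0.1721), np.float64(0.1125), np.float64(0.1738), np.float64(0.1118)] -171.1930868735691 -171.41441111177824
```

Request:
{"name": "send_rows", "arguments": {
  "rows": [
    [-0.644, 1, -0.1, 0.003],
    [-0.644, 1, -0.1, 0.003],
    [-0.644, 1, -0.1, 0.003],
    [-0.644, 1, -0.1, 0.003],
    [-0.644, 1, -0.1, 0.003],
    [-0.644, 1, -0.1, 0.003],
    [-0.644, 1, -0.1, 0.003]
  ]
}}

```text
time: 4.28
eef_pos: [0.4293, 0.0982, 0.3206]
tcp_rot: [-0.013, 1.0, 0.0, 0.001]
contact_force: [0.1, -0.2, -0.1]
opening: 0.004
```

Request:
{"name": "send_rows", "arguments": {
  "rows": [
    [0, 0.242, -0.2, 0],
    [0, 0.242, -0.4, 0],
    [0, 0.242, -0.6, 0],
    [0, 0.242, -0.7, 0],
    [0, 0.242, -0.7, 0]
  ]
}}

```text
time: 4.9
eef_pos: [0.4285, 0.1673, 0.1067]
tcp_rot: [-0.009, 1.0, -0.001, -0.005]
contact_force: [-0.2, 0.7, -0.0]
opening: 0.001
```

Request:
{"name": "send_rows", "arguments": {
  "rows": [
    [0.003, 0, -0.03, 0],
    [0.003, 0, -0.05, 0],
    [0.003, 0, -0.06, 0],
    [0.003, 0, -0.068, 0],
    [0.003, 0, -0.076, 0],
    [0.003, 0, -0.084, 0],
    [0.003, 0, -0.084, 0]
  ]
}}

```text
time: 5.78
eef_pos: [0.4323, 0.1678, 0.0849]
tcp_rot: [-0.009, 1.0, -0.0, -0.0]
contact_force: [-0.2, -0.4, -0.0]
opening: -0.001
```

Request:
{"name": "send_rows", "arguments": {
  "rows": [
    [0, 0.007, -0.01, 0],
    [0, 0.007, -0.02, 0],
    [0, 0.007, -0.03, 0],
    [0, 0.007, -0.04, 0],
    [0, 0.007, -0.05, 0],
    [0, 0.007, -0.06, 0]
  ]
}}

```text
time: 6.52
eef_pos: [0.4325, 0.1699, 0.0669]
tcp_rot: [-0.009, 1.0, -0.0, 0.0]
contact_force: [-0.4, -0.1, -0.2]
opening: 0.002
```

Request:
{"name": "send_rows", "arguments": {
  "rows": [
    [0, 0, -0.01, 0],
    [0, 0, -0.02, 0],
    [0, 0, -0.03, 0],
    [0, 0, -0.03, 0]
  ]
}}

```text
time: 7.02
eef_pos: [0.4332, 0.1702, 0.0642]
tcp_rot: [-0.01, 1.0, -0.001, -0.002]
contact_force: [-19.1, -4.2, 41.9]
opening: 0.001
```

Request:
{"name": "send_rows", "arguments": {
  "rows": [
    [0, 0, 0.1, 0],
    [0, 0, 0.3, 0],
    [0, 0, 0.5, 0],
    [0.1, 0, 0.6, 0],
    [0.3, 0, 0.75, 0],
    [0.39, 0, 0.8, 0],
    [0.39, 0, 0.8, 0],
    [0.39, 0, 0.8, 0]
  ]
}}

```text
time: 8.02
eef_pos: [0.5486, 0.1699, 0.2968]
tcp_rot: [-0.009, 1.0, -0.0, -0.001]
contact_force: [0.2, -0.2, -0.3]
opening: 0.001
```

Run:
```python
from h import *
im,cal=snap('wrist','w4'); s=monitor.get_state(); print(s['time'],s['eef_pos'],s['contact_force'])
snap('scene','s4'); snap('top','t4')
cv2.imwrite('pics/w4c.png',cv2.resize(im[0:260,150:410,::-1],None,fx=2.3,fy=2.3,interpolation=cv2.INTER_CUBIC))
im=load('s4')[0];cv2.imwrite('pics/s4c.png',cv2.resize(im[150:280,240:420],None,fx=4,fy=4,interpolation=cv2.INTER_CUBIC))
```

```text
8.075 [0.54812161 0.16994233 0.29643919] [-0.42125408 -0.84522002  0.1408132 ]
```

View pics/w4c.png

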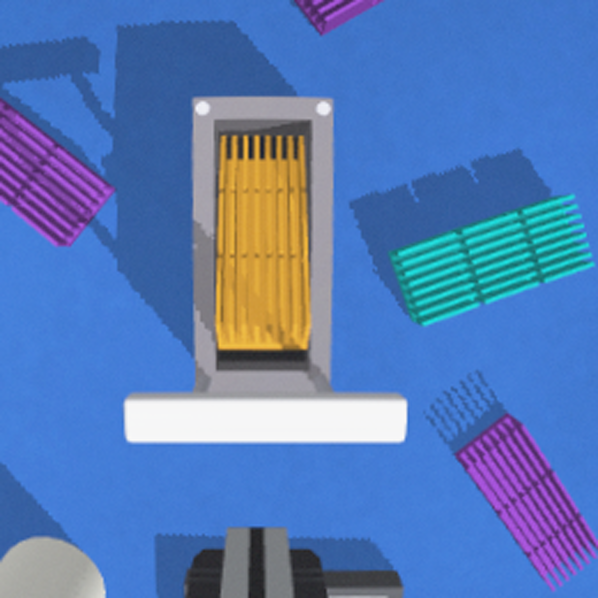

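View pics/s4c.png

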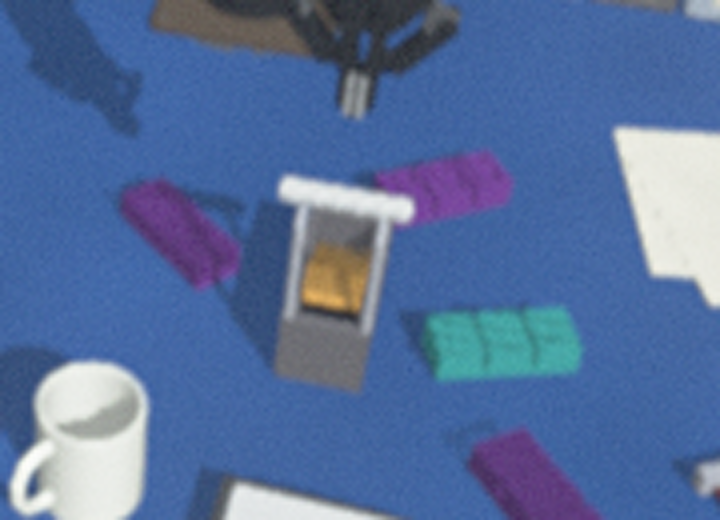

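Run:
```python
from h import *
th=np.radians(1.1); R=np.array([[np.cos(th),-np.sin(th)],[np.sin(th),np.cos(th)]])
def N(x,y,z): return np.r_[np.array([.4815,.171])+R@np.array([x,y])/1000,z/1000]
_,K,T=load('w4')
for n,p in [('riseTop',(33.9,23,95)),('riseTop',(33.9,-23,95)),('riseBot',(49.8,23,69.6)),('dipTop',(-67.9,23,31.4)),('dipTop',(-67.9,-23,31.4)),('rimcorner',(-71,25,66))]:
    u=proj(K,T,N(*p),True); print(n,u.round(1),((u-[150,0])*2.3).round(0))
_,K,T=load('s4')
for n,p in [('riseTop',(33.9,23,95)),('riseTop',(33.9,-23,95)),('riseBot',(49.8,23,69.6)),('riseBot',(49.8,-23,69.6))]:
    u=proj(K,T,N(*p)); print(n,u.round(1),((u-[240,150])*4).round(0))
```

```text
riseTop [284.6 141.4] [310. 325.]
riseTop [243.1 141.4] [214. 325.]
riseBot [282.8 152. ] [305. 350.]
dipTop [281.1  59.1] [302. 136.]
dipTop [245.5  59.1] [220. 136.]
rimcorner [284.7  52.2] [310. 120.]
riseTop [330.7 217.9] [363. 271.]
riseTop [316.6 215.1] [306. 261.]
riseBot [329.  226.8] [356. 307.]
riseBot [315. 224.] [300. 296.]
```

Request:
{"name": "send_rows", "arguments": {
  "rows": [
    [-0.218, 0.004, 0, 0],
    [-0.218, 0.004, 0, 0],
    [-0.218, 0.004, 0, 0],
    [-0.218, 0.004, -0.2, 0],
    [-0.218, 0.004, -0.4, 0],
    [-0.218, 0.004, -0.5, 0],
    [-0.218, 0.004, -0.58, 0],
    [-0.218, 0.004, -0.58, 0]
  ],
  "jaw": 0.36
}}

```text
time: 9.18
eef_pos: [0.4838, 0.1709, 0.1225]
tcp_rot: [-0.009, 1.0, -0.0, -0.002]
contact_force: [0.5, -0.5, -0.6]
opening: 0.637
```

Run:
```python
from h import *
im,cal=snap('wrist','w5'); s=monitor.get_state(); print(s['time'],s['eef_pos'],s['contact_force'],s['opening'])
im=imaging.read_camera('scene'); cv2.imwrite('pics/s5c.png',cv2.resize(im[100:280,200:420,::-1],None,fx=3.5,fy=3.3,interpolation=cv2.INTER_CUBIC))
```

```text
9.225 [0.48483105 0.17104153 0.12413427] [-0.97234     0.31013886  0.38337084] 0.6412014408389768
```

View pics/w5.png

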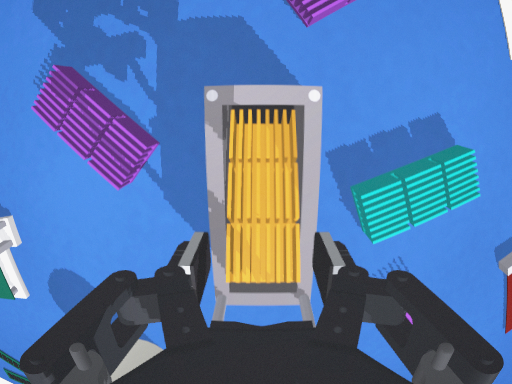

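View pics/s5c.png

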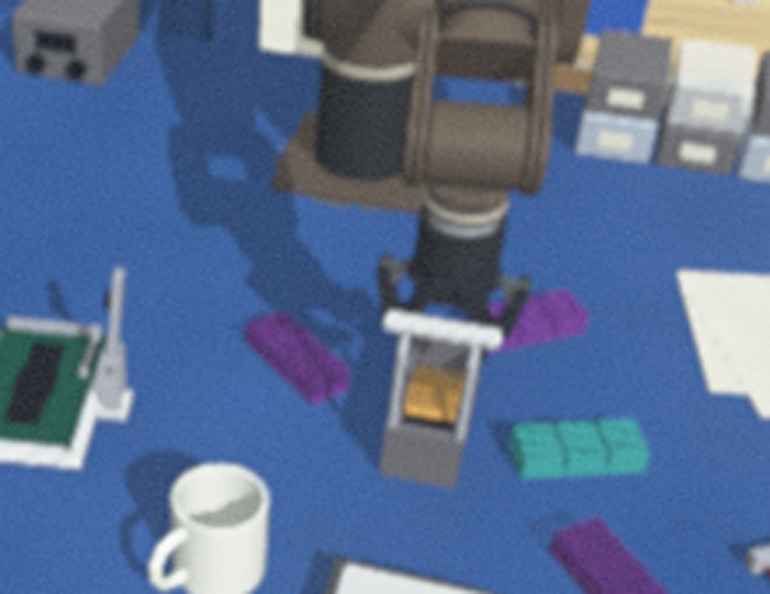

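Request:
{"name": "send_rows", "arguments": {
  "rows": [
    [0.004, 0, 0, 0],
    [0.008, 0, 0, 0],
    [0.008, 0, 0, 0]
  ]
}}

```text
time: 9.65
eef_pos: [0.4869, 0.1712, 0.1249]
tcp_rot: [-0.009, 1.0, 0.0, 0.001]
contact_force: [0.7, -0.1, -0.3]
opening: 0.644
```

Request:
{"name": "send_rows", "arguments": {
  "rows": [
    [0.004, 0, 0, 0],
    [0.007, 0, 0, 0],
    [0.007, 0, 0, 0]
  ]
}}

```text
time: 10.02
eef_pos: [0.4886, 0.1711, 0.1241]
tcp_rot: [-0.009, 1.0, 0.0, -0.0]
contact_force: [0.1, -0.1, -0.2]
opening: 0.64
```

Request:
{"name": "send_rows", "arguments": {
  "rows": [
    [0, 0, -0.04, 0],
    [0, 0, -0.08, 0],
    [0, 0, -0.11, 0],
    [0, 0, -0.123, 0],
    [0, 0, -0.123, 0]
  ]
}}

```text
time: 10.65
eef_pos: [0.4883, 0.1711, 0.0867]
tcp_rot: [-0.009, 1.0, -0.0, -0.0]
contact_force: [0.7, -0.9, 0.4]
opening: 0.64
```

Request:
{"name": "send_rows", "arguments": {
  "rows": [
    [0, 0, -0.004, 0],
    [0, 0, -0.007, 0],
    [0, 0, -0.007, 0]
  ]
}}

```text
time: 11.02
eef_pos: [0.4886, 0.1712, 0.0853]
tcp_rot: [-0.009, 1.0, 0.0, 0.0]
contact_force: [-0.0, -0.4, -0.2]
opening: 0.639
```

Request:
{"name": "send_rows", "arguments": {
  "rows": [
    [0, 0, -0.004, 0],
    [0, 0, -0.008, 0],
    [0, 0, -0.008, 0]
  ]
}}

```text
time: 11.4
eef_pos: [0.4884, 0.1711, 0.0825]
tcp_rot: [-0.009, 1.0, -0.0, -0.0]
contact_force: [-0.5, -0.2, 0.6]
opening: 0.638
```

Request:
{"name": "send_rows", "arguments": {
  "rows": [
    [0, 0, -0.004, 0],
    [0, 0, -0.007, 0],
    [0, 0, -0.007, 0]
  ]
}}

```text
time: 11.78
eef_pos: [0.4885, 0.1711, 0.0805]
tcp_rot: [-0.009, 1.0, -0.0, -0.0]
contact_force: [-0.2, 0.2, -0.6]
opening: 0.639
```

Request:
{"name": "send_rows", "arguments": {
  "rows": [
    [0, 0, -0.004, 0],
    [0, 0, -0.007, 0],
    [0, 0, -0.007, 0]
  ]
}}

```text
time: 12.15
eef_pos: [0.4886, 0.1711, 0.0791]
tcp_rot: [-0.009, 1.0, -0.0, -0.0]
contact_force: [-2.8, -2.1, 4.7]
opening: 0.639
```

Request:
{"name": "send_rows", "arguments": {
  "rows": [
    [0, 0, -0.003, 0],
    [0, 0, -0.006, 0],
    [0, 0, -0.006, 0]
  ]
}}

```text
time: 12.52
eef_pos: [0.4887, 0.1712, 0.0791]
tcp_rot: [-0.009, 1.0, -0.0, -0.001]
contact_force: [-7.3, -2.0, 14.8]
opening: 0.642
```

Request:
{"name": "send_rows", "arguments": {
  "rows": [
    [0, 0, 0.009, 0],
    [0, 0, 0.016, 0],
    [0, 0, 0.016, 0]
  ]
}}

```text
time: 12.9
eef_pos: [0.4885, 0.1711, 0.0812]
tcp_rot: [-0.009, 1.0, 0.0, -0.0]
contact_force: [0.5, -0.2, 0.6]
opening: 0.644
```

Request:
{"name": "send_rows", "arguments": {
  "rows": [
    [0, 0, 0, 0],
    [0, 0, 0, 0],
    [0, 0, 0, 0],
    [0, 0, 0, 0]
  ],
  "jaw": 0.6,
  "newtons": 60
}}

```text
time: 13.4
eef_pos: [0.4882, 0.1711, 0.0813]
tcp_rot: [-0.009, 1.0, -0.0, -0.0]
contact_force: [-0.7, 0.4, 0.7]
opening: 0.523
```

Run:
```python
from h import *
im,cal=snap('wrist','w6'); s=monitor.get_state(); print(s['time'],s['eef_pos'],s['contact_force'],s['opening'])
```

```text
13.45 [0.48821427 0.17111938 0.08131573] [-1.49186654 -0.3378189   1.64613334] 0.5208380871128074
```

View pics/w6.png

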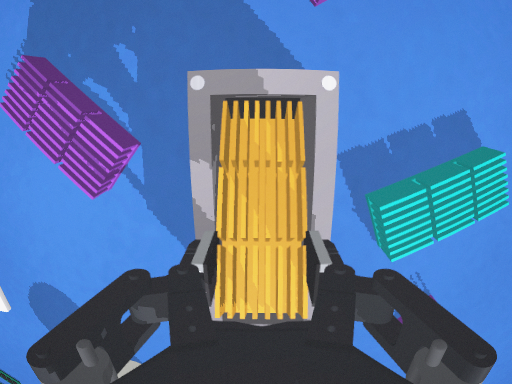

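Request:
{"name": "send_rows", "arguments": {
  "rows": [
    [0, 0, 0.01, 0],
    [0, 0, 0.02, 0],
    [0, 0, 0.035, 0],
    [0, 0, 0.05, 0],
    [0, 0, 0.065, 0],
    [0, 0, 0.065, 0]
  ]
}}

```text
time: 14.2
eef_pos: [0.489, 0.1712, 0.1017]
tcp_rot: [-0.009, 1.0, 0.0, 0.001]
contact_force: [0.2, 0.3, -2.8]
opening: 0.52
```

Run:
```python
from h import *
im,cal=snap('wrist','w7'); s=monitor.get_state(); print(s['time'],s['eef_pos'],s['contact_force'],s['wrist_torque'],s['opening'])
```

```text
14.25 [0.48869325 0.17114281 0.10130153] [-0.57420877  0.15429871 -1.28719831] [ 0.06402513  0.00525161 -0.03724382] 0.5192853390247179
```

View pics/w7.png

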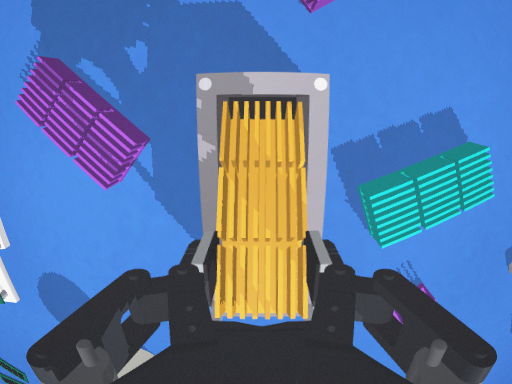

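Request:
{"name": "send_rows", "arguments": {
  "rows": [
    [0, 0, 0.04, 0],
    [0, 0, 0.09, 0],
    [0, 0, 0.14, 0],
    [0, 0, 0.17, 0],
    [0, 0, 0.175, 0],
    [-0.05, 0, 0.175, 0],
    [-0.12, 0, 0.175, 0],
    [-0.12, 0, 0.25, 0],
    [-0.12, 0, 0.37, 0],
    [-0.12, 0, 0.4, 0],
    [-0.12, 0, 0.4, 0]
  ]
}}

```text
time: 15.62
eef_pos: [0.452, 0.1711, 0.2206]
tcp_rot: [-0.009, 1.0, -0.0, -0.0]
contact_force: [-1.1, -0.1, -2.2]
opening: 0.52
```

Run:
```python
from h import *
im,cal=snap('wrist','w8'); s=monitor.get_state(); print(s['time'],s['eef_pos'],s['contact_force'],s['wrist_torque'],s['opening'])
im,_=snap('scene','s8');cv2.imwrite('pics/s8c.png',cv2.resize(im[100:280,200:420,::-1],None,fx=3.5,fy=3.3,interpolation=cv2.INTER_CUBIC))
```

```text
15.675 [0.45157191 0.17100339 0.21959044] [ 0.31498972 -0.82290197 -2.29138365] [ 0.02049323 -0.01111436 -0.02423409] 0.5172979720499311
```

View pics/w8.png

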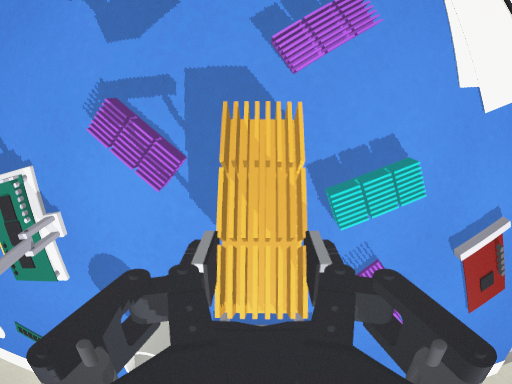

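View pics/s8c.png

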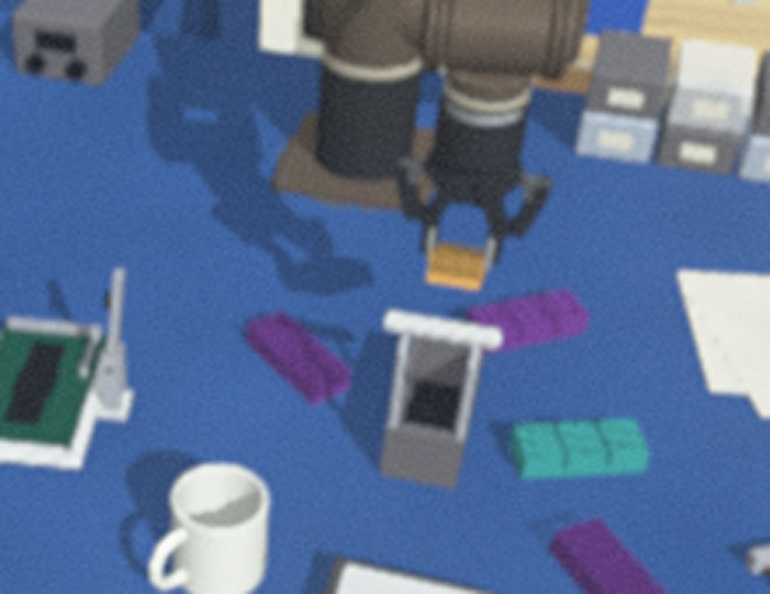

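Run:
```python
from h import *
im,K,T=load('w8'); tcp=np.array([.4516,.1710,.2196])
th=np.radians(1.1); R=np.array([[np.cos(th),-np.sin(th)],[np.sin(th),np.cos(th)]])
def N(x,y,z): return np.r_[np.array([.4815,.171])+R@np.array([x,y])/1000,z/1000]-np.array([.4882,.1711,.0813])+tcp
c,s=np.cos(np.radians(32)),np.sin(np.radians(32))
for nm,S,n in [('dipbot',-60,0),('diptop',-60,30),('risetop',60,30)]:
  for y in(-23,23):
    a=S+3.4; p=(-4+a*c-n*s, y, 36+a*s+n*c); print(nm,y,np.round(p,1),proj(K,T,N(*p),True).round(1))
cv2.imwrite('pics/w8c.png',cv2.resize(im[85:335,190:340],None,fx=3,fy=2.4*1.0,interpolation=cv2.INTER_CUBIC))
```

```text
dipbot -23 [-52. -23.   6.] [228.3 125.4]
dipbot 23 [-52.  23.   6.] [296.2 125.3]
diptop -23 [-67.9 -23.   31.4] [223.3 101.6]
diptop 23 [-67.9  23.   31.4] [301.6 101.5]
risetop -23 [ 33.9 -23.   95. ] [216.5 319. ]
risetop 23 [33.9 23.  95. ] [309.9 318.7]
```

View pics/w8c.png

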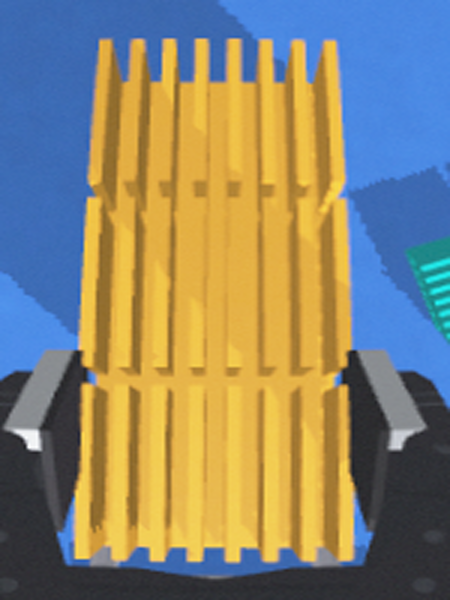

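Request:
{"name": "send_rows", "arguments": {
  "rows": [
    [0, 0, 0.12, 0],
    [0, 0, 0.25, 0],
    [0, -0.05, 0.33, 0],
    [0, -0.2, 0.33, 0.005],
    [0.1, -0.36, 0.33, 0.01],
    [0.2, -0.52, 0.33, 0.015],
    [0.3, -0.68, 0.33, 0.0214],
    [0.331, -0.84, 0.33, 0.0214],
    [0.331, -1, 0.33, 0.0214],
    [0.331, -1, 0.33, 0.0214],
    [0.331, -1, 0.33, 0.0214]
  ]
}}

```text
time: 17.1
eef_pos: [0.5514, -0.1284, 0.3183]
tcp_rot: [-0.076, 0.997, 0.001, -0.001]
contact_force: [0.6, 0.3, -1.9]
opening: 0.52
```

Request:
{"name": "send_rows", "arguments": {
  "rows": [
    [0, -0.1, 0, 0],
    [0, -0.22, 0, 0],
    [0, -0.297, 0, 0],
    [0, -0.297, -0.1, 0],
    [0, -0.297, -0.25, 0],
    [0, -0.297, -0.4, 0],
    [0, -0.297, -0.5, 0],
    [0, -0.297, -0.5, 0],
    [0, -0.297, -0.5, 0]
  ]
}}

```text
time: 18.23
eef_pos: [0.5528, -0.2179, 0.1716]
tcp_rot: [-0.077, 0.997, -0.001, 0.001]
contact_force: [0.6, -0.5, -1.2]
opening: 0.52
```

Run:
```python
from h import *
im,cal=snap('wrist','w9'); s=monitor.get_state(); print(s['time'],s['eef_pos'],s['tcp_rot'],s['contact_force'],s['opening'])
im,_=snap('scene','s9');cv2.imwrite('pics/s9c.png',cv2.resize(im[120:270,140:320,::-1],None,fx=4,fy=4,interpolation=cv2.INTER_CUBIC))
```

```text
18.275 [ 0.55313072 -0.21826147  0.17236091] [-0.07665503  0.99705585 -0.00106057  0.00158398] [ 0.0404101  -0.1268097  -0.66441756] 0.5181352506272527
```

View pics/w9.png

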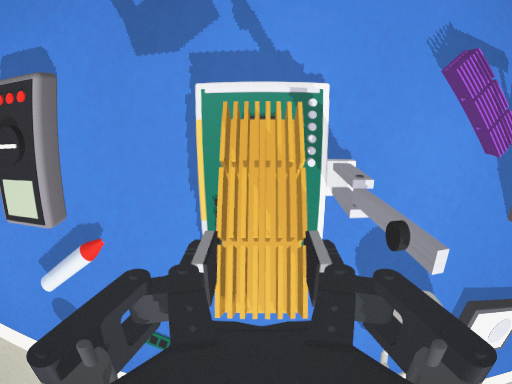

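View pics/s9c.png

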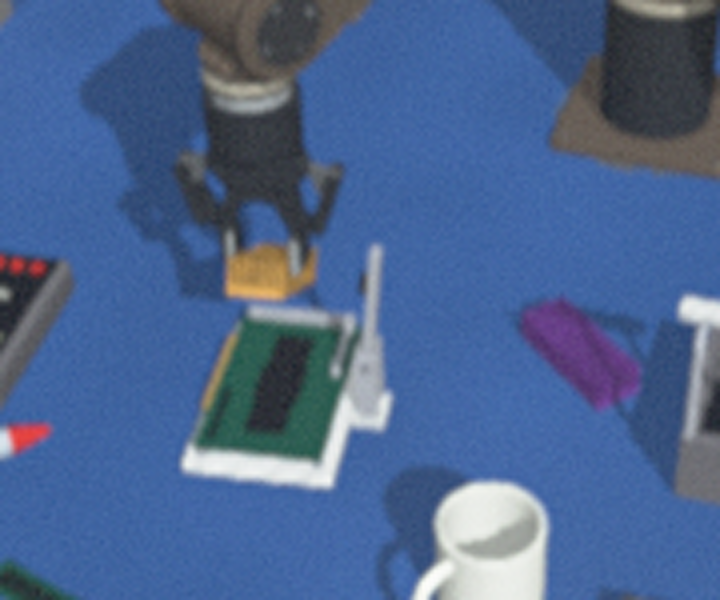

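Run:
```python
from h import *
th=np.radians(8.8); u=np.array([np.cos(th),np.sin(th),0]); v=np.array([-np.sin(th),np.cos(th),0]); seat=np.array([.5522,-.2180,0])
def cen(n,box):
    im,K,T=load(n); x,y,w,h=box; g=cv2.cvtColor(im,cv2.COLOR_BGR2GRAY)[y:y+h,x:x+w]; m=(g<55).astype(np.uint8)
    num,l,st,c=cv2.connectedComponentsWithStats(m); i=1+np.argmax(st[1:,4]); print(n,st[i],c[i]+[x,y]); return ray(K,T,c[i]+[x,y],True)
H=lambda p:(np.round(((p-seat)@u)*1000,1),np.round(((p-seat)@v)*1000,1),np.round(p[2]*1000,1))
p,e=tri([cen('w3',(310,83,22,24)),cen('w9',(382,215,30,38))]); print('foot',H(p),e)
_,K,T3=load('w3');_,_,T9=load('w9')
g=lambda a,b:(a/4.2+195-.38,b/4.2+35-.38)
for a,b in [((584,276),(437,273)),((616,272),(446,272)),((610,214),(448,250))]:
    p,e=tri([ray(K,T3,g(*a),True),ray(K,T9,b,True)]); print('end',H(p),np.round(e,4))
# gripper knuckle rays in w9, tool plane x=0
s=np.array([.5531,-.2183,.1724])
for uv in [(30,360),(490,360),(380,275),(352,240)]:
    o,d=ray(K,T9,uv,True); t=((s-o)@u)/(d@u); q=o+t*d-s; print(uv,'lat',(q@v*1000).round(1),'above tcp',(q[2]*1000).round(1))
```

```text
w3 [  5   5  10  15 102] [319.26470588  93.79411765]
w9 [  4   6  24  30 532] [396.67481203 234.06954887]
foot (np.float64(-1.1), np.float64(78.8), np.float64(151.1)) [np.float64(0.0005096710039786291), np.float64(0.000509671003978565)]
end (np.float64(6.2), np.float64(86.8), np.float64(186.8)) [0.0014 0.0014]
end (np.float64(6.6), np.float64(94.3), np.float64(185.9)) [0.0006 0.0006]
end (np.float64(-6.5), np.float64(94.0), np.float64(184.3)) [0.0008 0.0008]
(30, 360) lat -77.3 above tcp 79.1
(490, 360) lat 74.5 above tcp 78.8
(380, 275) lat 53.2 above tcp 17.9
(352, 240) lat 50.0 above tcp -19.5
```

Request:
{"name": "send_rows", "arguments": {
  "rows": [
    [-0.008, 0, -0.06, 0],
    [-0.008, 0, -0.12, 0],
    [-0.008, 0, -0.17, 0],
    [-0.008, 0, -0.205, 0],
    [-0.008, 0, -0.22, 0],
    [-0.008, 0, -0.22, 0],
    [-0.008, 0, -0.22, 0]
  ]
}}

```text
time: 19.2
eef_pos: [0.5499, -0.2183, 0.1047]
tcp_rot: [-0.076, 0.997, -0.0, 0.001]
contact_force: [0.7, 0.2, -1.3]
opening: 0.516
```

Run:
```python
from h import *
im,cal=snap('wrist','w10'); s=monitor.get_state(); print(s['time'],s['eef_pos'],s['tcp_rot'],s['contact_force'],s['opening'])
im,_=snap('scene','s10');cv2.imwrite('pics/s10c.png',cv2.resize(im[120:270,140:320,::-1],None,fx=4,fy=4,interpolation=cv2.INTER_CUBIC))
```

```text
19.25 [ 0.54993292 -0.21827197  0.10482858] [-7.64042283e-02  9.97076632e-01 -4.56743696e-04  6.11868079e-04] [-0.12174166 -0.18018176 -2.83011345] 0.5184215688099292
```

View pics/w10.png

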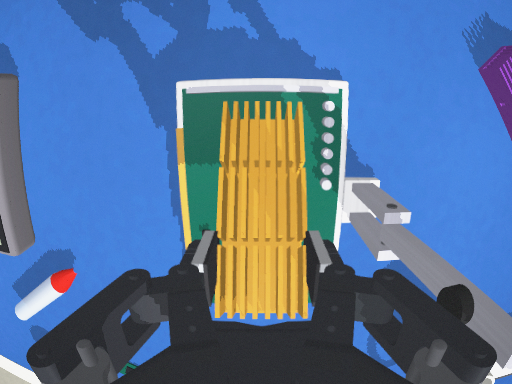

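View pics/s10c.png

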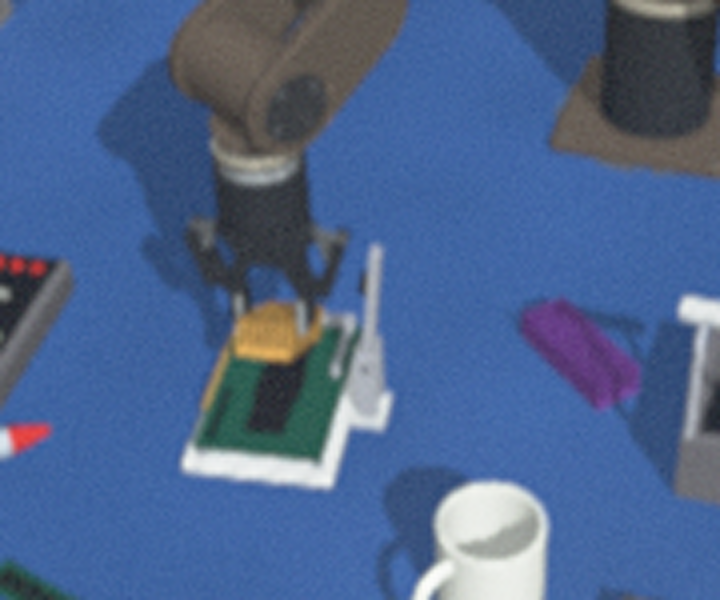

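Request:
{"name": "send_rows", "arguments": {
  "rows": [
    [0.003, 0, -0.004, 0],
    [0.003, 0, -0.008, 0],
    [0.003, 0, -0.008, 0]
  ]
}}

```text
time: 19.68
eef_pos: [0.5507, -0.2181, 0.1021]
tcp_rot: [-0.076, 0.997, -0.0, 0.0]
contact_force: [-0.1, 1.2, 0.2]
opening: 0.518
```

Request:
{"name": "send_rows", "arguments": {
  "rows": [
    [0, 0, -0.003, 0],
    [0, 0, -0.005, 0],
    [0, 0, -0.005, 0]
  ]
}}

```text
time: 20.05
eef_pos: [0.5513, -0.2181, 0.1013]
tcp_rot: [-0.076, 0.997, -0.0, 0.001]
contact_force: [2.5, 1.4, 4.8]
opening: 0.523
```

Request:
{"name": "send_rows", "arguments": {
  "rows": [
    [0, 0, 0, 0],
    [0, 0, 0, 0],
    [0.0076, 0.0012, -0.0074, 0],
    [0.0152, 0.0023, -0.0147, 0],
    [0.022, 0.0034, -0.0227, 0],
    [0.029, 0.0045, -0.0307, 0],
    [0.0355, 0.0055, -0.039, 0],
    [0.0419, 0.0065, -0.0473, 0],
    [0.0419, 0.0065, -0.0473, 0]
  ],
  "newtons": 22
}}

```text
time: 21.18
eef_pos: [0.5645, -0.2162, 0.0878]
tcp_rot: [-0.076, 0.997, -0.001, 0.002]
contact_force: [2.8, 2.6, 8.6]
opening: 0.515
```

Run:
```python
from h import *
im,cal=snap('wrist','w11'); s=monitor.get_state(); print(s['time'],s['eef_pos'],s['tcp_rot'],s['contact_force'],s['opening'])
```

```text
21.225 [ 0.56451603 -0.21622094  0.08788239] [-7.61839171e-02  9.97092233e-01 -5.50192049e-04  1.66955933e-03] [3.0590775  3.38852356 7.80804797] 0.5250232450575568
```

View pics/w11.png

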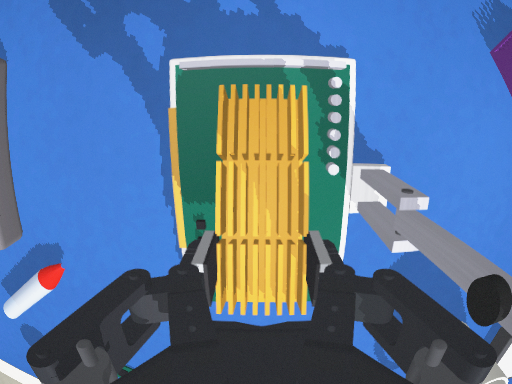

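Request:
{"name": "send_rows", "arguments": {
  "rows": [
    [0.006, 0.0009, -0.0088, 0],
    [0.0119, 0.0018, -0.0177, 0],
    [0.017, 0.0026, -0.027, 0],
    [0.0221, 0.0034, -0.0363, 0],
    [0.0267, 0.0041, -0.0458, 0],
    [0.0313, 0.0048, -0.0553, 0],
    [0.0352, 0.0054, -0.065, 0],
    [0.0392, 0.006, -0.075, 0],
    [0.0392, 0.006, -0.075, 0]
  ]
}}

```text
time: 22.35
eef_pos: [0.5758, -0.2151, 0.0648]
tcp_rot: [-0.077, 0.997, -0.001, 0.001]
contact_force: [3.7, 0.7, 5.0]
opening: 0.52
```

Run:
```python
from h import *
im,cal=snap('wrist','w12'); s=monitor.get_state(); print(s['time'],s['eef_pos'],s['tcp_rot'],s['contact_force'],s['opening'])
```

```text
22.4 [ 0.57577519 -0.21511646  0.06479437] [-0.07683486  0.99704249 -0.00127181  0.00103056] [2.99870399 1.02694129 4.9855707 ] 0.5175248360361183
```

View pics/w12.png

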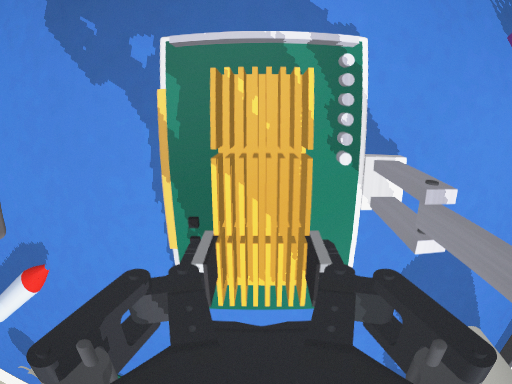

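Request:
{"name": "send_rows", "arguments": {
  "rows": [
    [0.0015, 0.0002, -0.005, 0],
    [0.003, 0.0004, -0.01, 0],
    [0.0045, 0.0006, -0.015, 0],
    [0.0045, 0.0006, -0.015, 0]
  ]
}}

```text
time: 22.9
eef_pos: [0.5773, -0.2148, 0.0606]
tcp_rot: [-0.077, 0.997, -0.001, 0.001]
contact_force: [3.1, 0.5, 6.1]
opening: 0.52
```

Run:
```python
from h import *
im,cal=snap('wrist','w13'); s=monitor.get_state(); print(s['time'],s['eef_pos'],s['tcp_rot'],s['contact_force'],s['opening'])
```

```text
22.95 [ 0.57735914 -0.21482912  0.06064841] [-0.07664205  0.99705716 -0.00117372  0.00127644] [3.20106481 1.15549866 6.4430558 ] 0.5163378055422938
```

Request:
{"name": "send_rows", "arguments": {
  "rows": [
    [0.001, 0.0002, -0.002, 0],
    [0.001, 0.0002, -0.004, 0],
    [0.001, 0.0002, -0.004, 0]
  ]
}}

```text
time: 23.32
eef_pos: [0.5777, -0.2148, 0.0595]
tcp_rot: [-0.077, 0.997, -0.001, 0.001]
contact_force: [1.6, 1.4, 6.4]
opening: 0.52
```

Run:
```python
from h import *
im,cal=snap('wrist','w14'); s=monitor.get_state(); print(s['time'],s['eef_pos'],s['tcp_rot'],s['contact_force'],s['opening'])
im,_=snap('scene','s14');cv2.imwrite('pics/s14c.png',cv2.resize(im[150:270,160:290,::-1],None,fx=5,fy=5,interpolation=cv2.INTER_CUBIC))
```

```text
23.375 [ 0.57772382 -0.21481287  0.0595305 ] [-0.07661342  0.99705916 -0.00123304  0.00137417] [3.19256888 1.09366148 6.81502227] 0.5223760648436957
```

View pics/s14c.png

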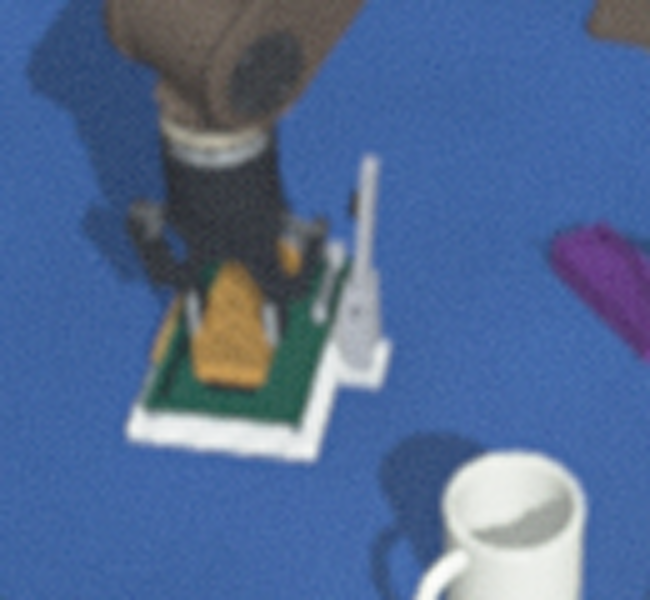

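View pics/w14.png

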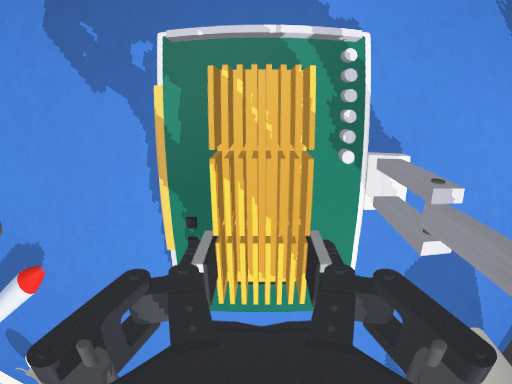

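Run:
```python
from h import *
im,K,T=load('w14'); cv2.imwrite('pics/w14c.png',cv2.resize(im[55:315,195:330],None,fx=4,fy=2.3,interpolation=cv2.INTER_CUBIC))
th=np.radians(8.78);u=np.array([np.cos(th),np.sin(th)]);v=np.array([-u[1],u[0]])
for z in (57,59,61):
  for s in (-60,60):
    print(z,s,[proj(K,T,np.r_[np.array([.5522,-.2180])+(s*u+y*v)/1000,z/1000],True).round(1).tolist() for y in(-23,23)])
```

```text
57 -60 [[211.3, 74.9], [318.6, 75.1]]
57 60 [[222.5, 309.6], [306.0, 309.4]]
59 -60 [[210.5, 74.4], [319.5, 74.7]]
59 60 [[222.1, 311.9], [306.5, 311.7]]
61 -60 [[209.7, 74.0], [320.4, 74.3]]
61 60 [[221.7, 314.2], [306.9, 314.0]]
```

View pics/w14c.png

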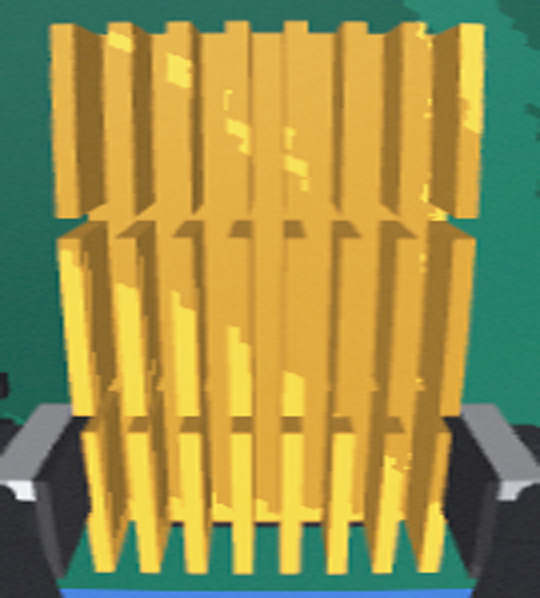

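Run:
```python
from h import *
from scipy.optimize import least_squares
im,K,T=load('w14')
th=np.radians(8.78);u=np.array([np.cos(th),np.sin(th),0]);v=np.array([-u[1],u[0],0]);k=np.array([0,0,1.])
seat=np.array([.5522,-.2180,.027])
M=np.array([(207.5,64.6),(316,64.6),(219,303.7),(305,303.7)])
def f(p):
    a,b,c,t,yw=p; ct,st=np.cos(t),np.sin(t)
    r=[]
    for S,y in [(-60,-23),(-60,23),(60,-23),(60,23)]:
        X=S*np.cos(yw)-y*np.sin(yw);Y=S*np.sin(yw)+y*np.cos(yw)
        w=seat+(u*(a+X*ct-30*st)+v*(b+Y)+k*(c+X*st+30*ct))/1000
        r.append(w)
    return r
g=lambda p:np.concatenate([proj(K,T,w,True)-m for w,m in zip(f(p),M)])
s=least_squares(g,[0,0,0,0,0]); print('centre a,b,c mm',s.x[:3].round(2),'tilt,yaw deg',np.degrees(s.x[3:]).round(2),s.fun.round(1))
```

```text
centre a,b,c mm [-4.68 -1.32  0.85] tilt,yaw deg [-0.33  0.06] [ 0.1 -0.  -0.  -0.2  0.5  0.2 -0.5  0.1]
```

Request:
{"name": "send_rows", "arguments": {
  "rows": [
    [0, 0, 0, 0],
    [0, 0, 0, 0],
    [0, 0, 0.007, 0],
    [0, 0, 0.014, 0],
    [0.007, 0.003, 0.014, 0],
    [0.0148, 0.0067, 0.014, 0],
    [0.0148, 0.0067, 0.014, 0],
    [0.0148, 0.0067, 0.014, 0]
  ],
  "newtons": 80
}}

```text
time: 24.42
eef_pos: [0.5805, -0.2117, 0.0615]
tcp_rot: [-0.076, 0.997, 0.0, -0.0]
contact_force: [-0.2, 0.4, 0.2]
opening: 0.514
```

Run:
```python
from h import *
im,cal=snap('wrist','w15'); s=monitor.get_state(); print(s['time'],s['eef_pos'],s['tcp_rot'],s['contact_force'],s['wrist_torque'],s['opening'])
cv2.imwrite('pics/w15c.png',cv2.resize(im[55:315,195:330,::-1],None,fx=4,fy=2.3,interpolation=cv2.INTER_CUBIC))
```

```text
24.475 [ 0.58054958 -0.21167296  0.06152274] [-7.62781530e-02  9.97086489e-01  3.46077076e-04 -2.38586433e-04] [-0.96326068  0.30914477 -0.35723353] [-0.04668171  0.18123128 -0.02636606] 0.5127057655238101
```

View pics/w15c.png

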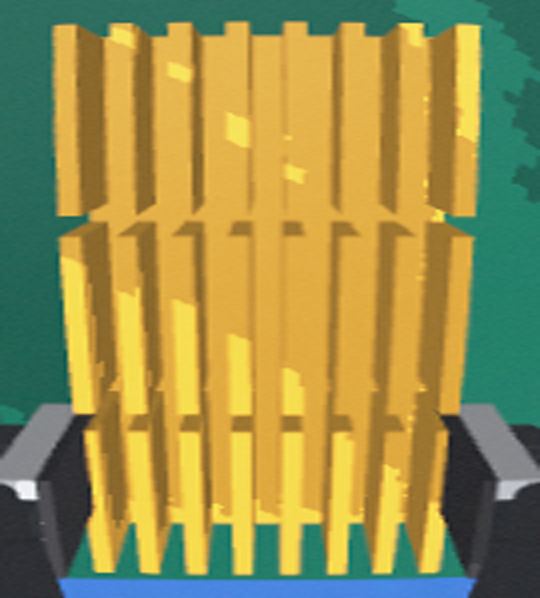

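```bash
cat > fit.py <<'E'
from h import *
from scipy.optimize import least_squares
th=np.radians(8.78);u=np.array([np.cos(th),np.sin(th),0]);v=np.array([-u[1],u[0],0]);k=np.array([0,0,1.])
seat=np.array([.5522,-.2180,.027])
def f(p):
    a,b,c,t,yw=p; ct,st=np.cos(t),np.sin(t); r=[]
    for S,y in [(-60,-23),(-60,23),(60,-23),(60,23)]:
        X=S*np.cos(yw)-y*np.sin(yw);Y=S*np.sin(yw)+y*np.cos(yw)
        r.append(seat+(u*(a+X*ct-30*st)+v*(b+Y)+k*(c+X*st+30*ct))/1000)
    return r
def fit(name,M):
    im,K,T=load(name)
    s=least_squares(lambda p:np.concatenate([proj(K,T,w,True)-m for w,m in zip(f(p),M)]),[0,0,0,0,0])
    print(name,'centre a,b,c mm',s.x[:3].round(2),'tilt,yaw deg',np.degrees(s.x[3:]).round(2),s.fun.round(1))
E
python3 - <<'E'
from fit import *
fit('w15',np.array([(208.5,65.4),(315.25,65.4),(219.5,304.3),(305,304.3)]))
E
```

```text
w15 centre a,b,c mm [-0.81  1.44  2.11] tilt,yaw deg [0.64 0.04] [ 0.1  0.  -0.  -0.1  0.2  0.2 -0.3 -0.1]
```

Request:
{"name": "send_rows", "arguments": {
  "rows": [
    [0.0033, -0.0042, 0, 0],
    [0.0033, -0.0042, -0.003, 0],
    [0.0033, -0.0042, -0.006, 0],
    [0.0033, -0.0042, -0.008, 0],
    [0.0033, -0.0042, -0.008, 0]
  ]
}}

```text
time: 25.1
eef_pos: [0.5823, -0.2133, 0.0602]
tcp_rot: [-0.076, 0.997, -0.0, 0.001]
contact_force: [1.0, 2.0, 3.6]
opening: 0.515
```

Request:
{"name": "send_rows", "arguments": {
  "rows": [
    [0, 0, 0, 0],
    [0, 0, -0.001, 0],
    [0, 0, -0.002, 0],
    [0, 0, -0.002, 0]
  ],
  "newtons": 20
}}

```text
time: 25.6
eef_pos: [0.5824, -0.2133, 0.0597]
tcp_rot: [-0.076, 0.997, -0.0, 0.001]
contact_force: [2.2, 2.8, 6.2]
opening: 0.513
```

Run:
```python
from h import *
im,cal=snap('wrist','w16'); s=monitor.get_state(); print(s['time'],s['eef_pos'],s['tcp_rot'],s['contact_force'],s['wrist_torque'],s['opening'])
cv2.imwrite('pics/w16c.png',cv2.resize(im[55:315,195:330,::-1],None,fx=4,fy=2.3,interpolation=cv2.INTER_CUBIC))
```

```text
25.65 [ 0.58246345 -0.21329418  0.0597456 ] [-7.62960530e-02  9.97084907e-01 -2.21207432e-04  7.43163737e-04] [2.50529694 2.51687342 5.90488415] [ 0.29508012  0.16985462 -0.11625838] 0.5132909940306101
```

View pics/w16c.png

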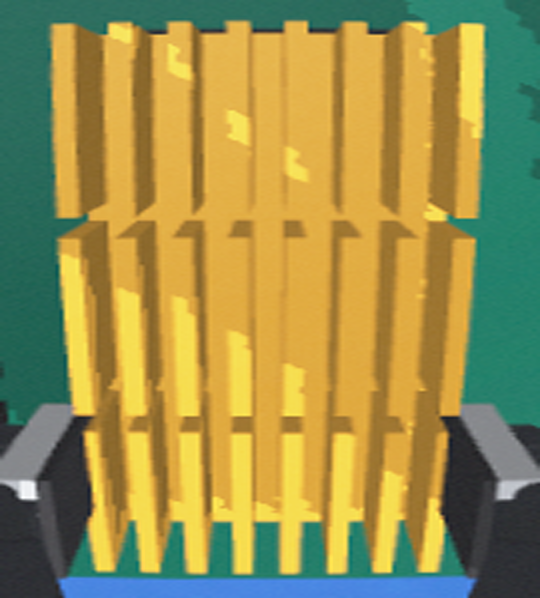

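Request:
{"name": "send_rows", "arguments": {
  "rows": [
    [0, 0, 0.003, 0],
    [0, 0, 0.003, 0],
    [0, 0, 0.003, 0],
    [0, 0, 0.06, 0],
    [0, 0, 0.18, 0],
    [0, 0, 0.36, 0],
    [0, 0, 0.54, 0],
    [0, 0, 0.7, 0],
    [0.1, 0, 0.9, 0],
    [0.15, 0, 0.95, 0],
    [0.15, 0, 0.95, 0]
  ],
  "jaw": 0.4
}}

```text
time: 27.02
eef_pos: [0.6278, -0.2134, 0.3476]
tcp_rot: [-0.077, 0.997, -0.002, 0.002]
contact_force: [-0.1, 0.1, -0.6]
opening: 0.597
```

Run:
```python
from h import *
im,cal=snap('wrist','w17'); s=monitor.get_state(); print(s['time'],s['eef_pos'],s['contact_force'],s['opening'])
cv2.imwrite('pics/w17c.png',cv2.resize(im[20:190,180:380,::-1],None,fx=4,fy=3.5,interpolation=cv2.INTER_CUBIC))
im,_=snap('scene','s17');cv2.imwrite('pics/s17c.png',cv2.resize(im[150:270,160:290,::-1],None,fx=5,fy=5,interpolation=cv2.INTER_CUBIC))
```

```text
27.075 [ 0.62666172 -0.21316167  0.34482567] [-0.28040986 -0.9803639  -0.67616666] 0.5970737278591762
```

View pics/w17c.png

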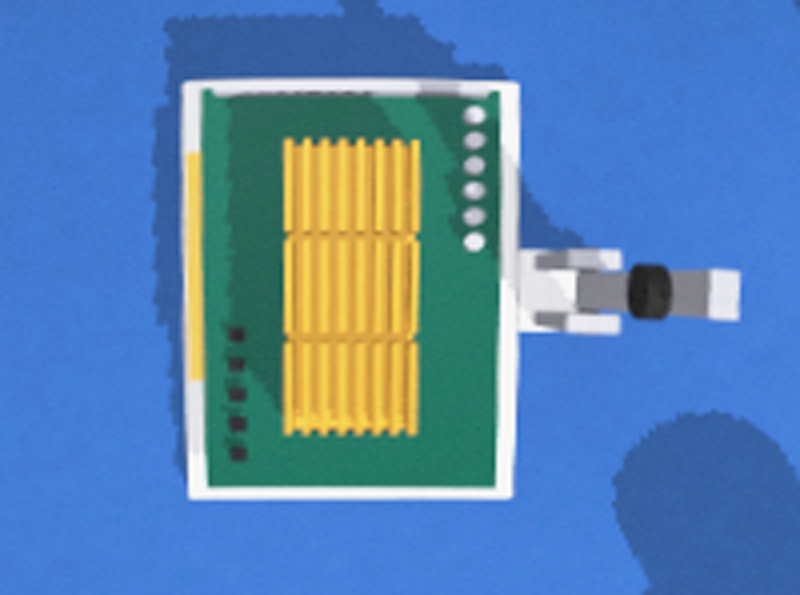

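View pics/s17c.png

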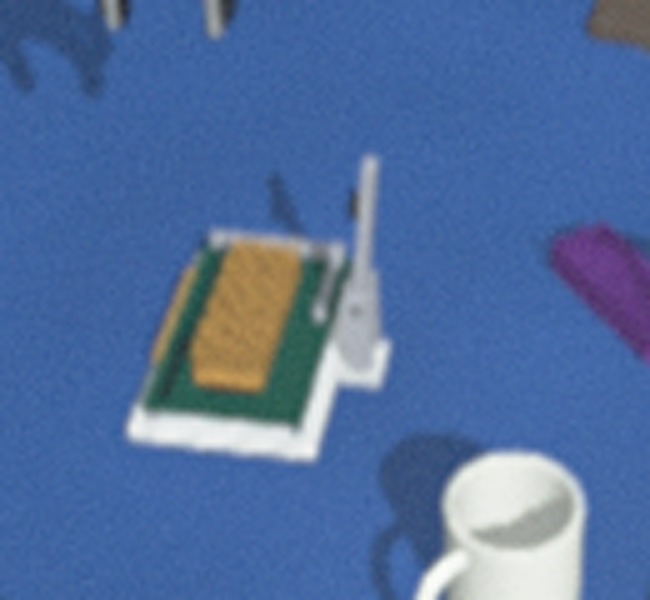

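Run:
```python
from fit import *
im,K,T=load('w17'); hsv=cv2.cvtColor(im,cv2.COLOR_BGR2HSV)
m=cv2.inRange(hsv,(12,110,50),(35,255,255)); mm=np.zeros_like(m); x,y,w,h=245,55,45,95; mm[y:y+h,x:x+w]=m[y:y+h,x:x+w]
mm=cv2.morphologyEx(mm,cv2.MORPH_CLOSE,np.ones((5,5)))
c=max(cv2.findContours(mm,0,2)[0],key=cv2.contourArea)[:,0].astype(float)
P=np.array([onz(K,T,q,.057,True)[:2] for q in c]); r=cv2.minAreaRect((P*1000).astype(np.float32)); print(r)
d=np.r_[np.array(r[0])/1000,.027]-seat; print('off u,v mm',(d@u*1000).round(2),(d@v*1000).round(2))
g=lambda a,b:(a/4+180-.4,b/3.5+20-.4)
for z,pts in [(.010,[(183,83),(520,83),(513,498),(188,498)]),(.024,[(203,92),(500,92),(496,487),(207,487)])]:
    Q=np.array([np.r_[onz(K,T,g(*q),z,True)[:2],.027] for q in pts]); e=Q.mean(0)-seat; print('holder',(e@u*1000).round(1),(e@v*1000).round(1))
ends=[g(351,139),g(351,436)]
fit('w17',np.array([g(284,139),g(420,139),g(284,436),g(418,436)]))
```

```text
((548.3540649414062, -217.1974334716797), (117.924560546875, 45.5036735534668), 8.573287010192871)
off u,v mm -3.68 1.38
holder -2.8 2.5
holder -2.9 2.3
w17 centre a,b,c mm [-0.53  1.4   0.93] tilt,yaw deg [ 5.99 -0.17] [ 0.3 -0.2 -0.4  0.1  0.1  0.  -0.   0.2]
```

Run:
```python
from fit import *
s=monitor.get_state(); print(s['time'],s['eef_pos'],s['dq'].round(3))
im,cal=snap('wrist','w18'); print(monitor.get_state()['eef_pos'])
im,K,T=load('w18'); hsv=cv2.cvtColor(im,cv2.COLOR_BGR2HSV)
m=cv2.inRange(hsv,(12,110,50),(35,255,255)); mm=np.zeros_like(m); x,y,w,h=245,50,45,105; mm[y:y+h,x:x+w]=m[y:y+h,x:x+w]
mm=cv2.morphologyEx(mm,cv2.MORPH_CLOSE,np.ones((5,5)))
c=max(cv2.findContours(mm,0,2)[0],key=cv2.contourArea)[:,0].astype(float)
P=np.array([onz(K,T,q,.057,True)[:2] for q in c]); r=cv2.minAreaRect((P*1000).astype(np.float32)); print(r)
d=np.r_[np.array(r[0])/1000,.027]-seat; print('off u,v mm',(d@u*1000).round(2),(d@v*1000).round(2))
# card green rect z=.024
g=cv2.inRange(hsv,(70,90,40),(95,255,255)); gg=np.zeros_like(g); gg[30:180,215:320]=g[30:180,215:320]
gg=cv2.morphologyEx(gg,cv2.MORPH_CLOSE,np.ones((7,7)))
for n,z in (('w18',.024),):
    c=np.vstack([q for q in cv2.findContours(gg,0,2)[0] if cv2.contourArea(q)>200])[:,0].astype(float)
    P=np.array([onz(K,T,q,z,True)[:2] for q in c]);R=cv2.minAreaRect((P*1000).astype(np.float32)); d=np.r_[np.array(R[0])/1000,.027]-seat;print('card',R,(d@u*1000).round(2),(d@v*1000).round(2))
im,K,T=load('w3');hsv=cv2.cvtColor(im,cv2.COLOR_BGR2HSV);g=cv2.inRange(hsv,(70,90,40),(95,255,255)); gg=np.zeros_like(g); gg[35:175,195:310]=g[35:175,195:310]
gg=cv2.morphologyEx(gg,cv2.MORPH_CLOSE,np.ones((7,7)))
c=np.vstack([q for q in cv2.findContours(gg,0,2)[0] if cv2.contourArea(q)>200])[:,0].astype(float)
P=np.array([onz(K,T,q,.024,True)[:2] for q in c]);R=cv2.minAreaRect((P*1000).astype(np.float32)); d=np.r_[np.array(R[0])/1000,.027]-seat;print('card w3',R,(d@u*1000).round(2),(d@v*1000).round(2))
cv2.imwrite('pics/w18c.png',cv2.resize(load('w18')[0][20:190,180:380],None,fx=4,fy=3.5,interpolation=cv2.INTER_CUBIC))
```

```text
27.125 [ 0.62595446 -0.21299239  0.34302395] [-0.004  0.011  0.034  0.001 -0.002  0.004]
[ 0.62562827 -0.21290962  0.34206029]
((551.21630859375, -217.80870056152344), (118.92095947265625, 46.3193473815918), 8.508374214172363)
off u,v mm -0.94 0.34
card ((550.51708984375, -217.38909912109375), (172.2109375, 110.65438842773438), 8.989709854125977) -1.57 0.86
card w3 ((552.0985717773438, -217.77130126953125), (174.61767578125, 111.36045837402344), 8.908050537109375) -0.07 0.24
```

View pics/w18c.png

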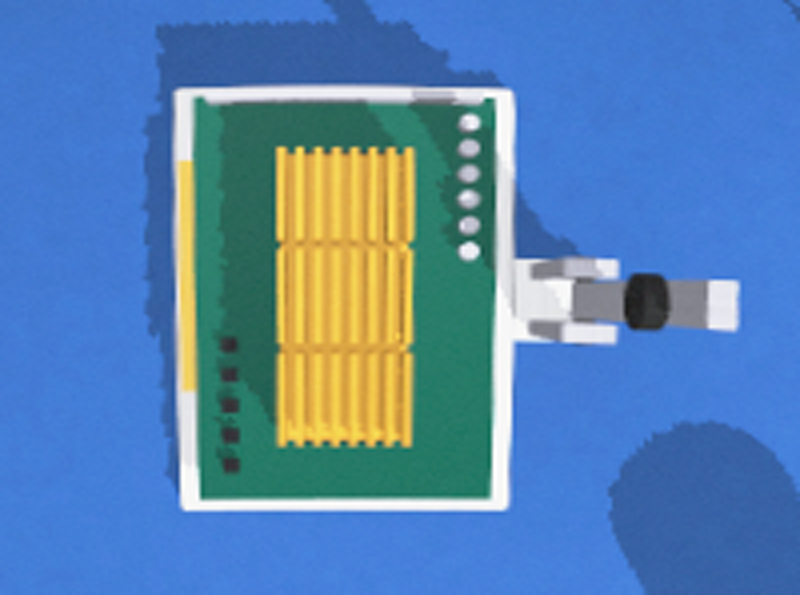

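Request:
{"name": "send_rows", "arguments": {
  "rows": [
    [-0.1, 0.13, 0, 0],
    [-0.2, 0.26, 0, 0],
    [-0.308, 0.395, 0, 0],
    [-0.308, 0.395, 0, 0],
    [-0.308, 0.395, -0.1, 0],
    [-0.308, 0.395, -0.25, 0],
    [-0.308, 0.395, -0.4, 0],
    [-0.308, 0.395, -0.5, 0],
    [-0.308, 0.395, -0.54, 0],
    [-0.308, 0.395, -0.54, 0],
    [-0.308, 0.395, -0.54, 0]
  ],
  "jaw": 1
}}

```text
time: 28.55
eef_pos: [0.5353, -0.0953, 0.1835]
tcp_rot: [-0.076, 0.997, -0.001, 0.001]
contact_force: [0.5, -0.2, -1.0]
opening: 0.0
```

Run:
```python
from fit import *
im,_=snap('wrist','w19'); s=monitor.get_state(); d=s['eef_pos']-seat; print(s['time'],s['eef_pos'],s['contact_force'],s['opening'],'holder x,y',d@u,d@v)
im,_=snap('scene','s19');cv2.imwrite('pics/s19c.png',cv2.resize(im[130:270,160:310,::-1],None,fx=4.2,fy=4.2,interpolation=cv2.INTER_CUBIC))
```

```text
28.6 [ 0.53540966 -0.0952719   0.18377564] [ 0.5632939   0.31215092 -0.32671568] -0.002031046903429649 holder x,y 0.002139735639301697 0.12385283248715664
```

View pics/w19.png

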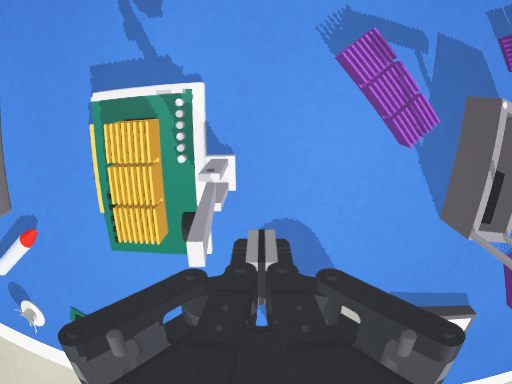

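View pics/s19c.png

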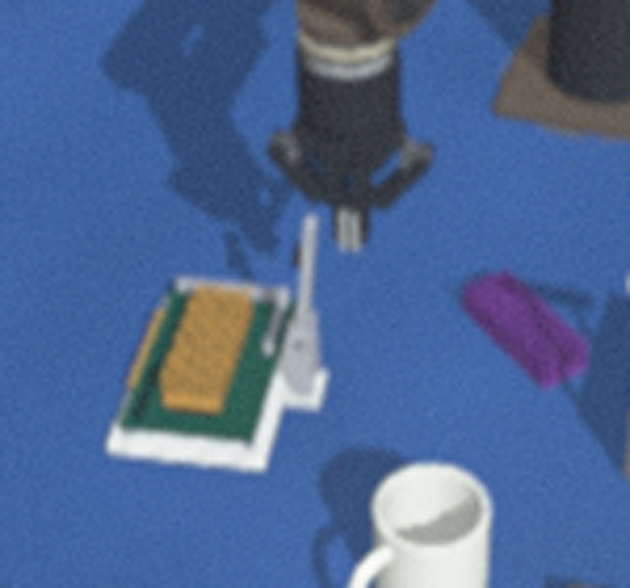

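Request:
{"name": "send_rows", "arguments": {
  "rows": [
    [0.002, -0.042, -0.006, 0],
    [0.006, -0.085, -0.0127, 0],
    [0.012, -0.125, -0.016, 0],
    [0.019, -0.166, -0.02, 0],
    [0.025, -0.205, -0.034, 0],
    [0.031, -0.243, -0.048, 0],
    [0.036, -0.277, -0.07, 0],
    [0.041, -0.31, -0.096, 0],
    [0.041, -0.31, -0.096, 0]
  ]
}}

```text
time: 29.78
eef_pos: [0.5461, -0.1882, 0.1519]
tcp_rot: [-0.076, 0.997, 0.0, -0.001]
contact_force: [0.7, 0.5, -0.1]
opening: -0.001
```

Run:
```python
from fit import *
im,_=snap('wrist','w20'); s=monitor.get_state(); d=s['eef_pos']-seat; print(s['time'],s['eef_pos'],s['contact_force'],s['opening'],'holder x,y',d@u,d@v)
im,_=snap('scene','s20');cv2.imwrite('pics/s20c.png',cv2.resize(im[130:270,160:310,::-1],None,fx=4.2,fy=4.2,interpolation=cv2.INTER_CUBIC))
```

```text
29.825 [ 0.54628467 -0.18785822  0.1523449 ] [ 0.32816207  0.17982177 -0.25905819] -0.0002304281599879931 holder x,y -0.0012451435611991815 0.030691489260455673
```

View pics/s20c.png

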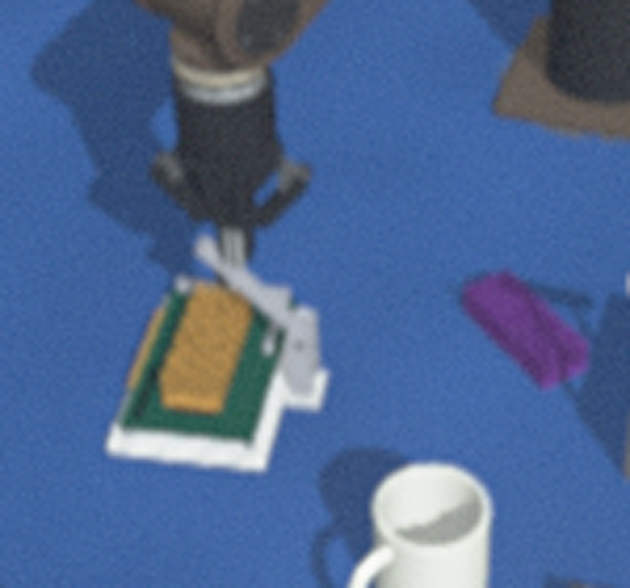

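View pics/w20.png

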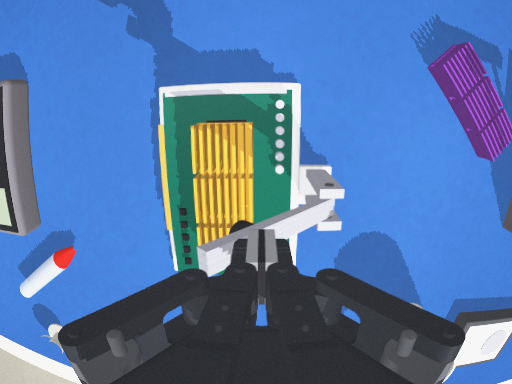

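Request:
{"name": "send_rows", "arguments": {
  "rows": [
    [0.007, -0.028, -0.025, 0],
    [0.0125, -0.054, -0.053, 0],
    [0.015, -0.073, -0.09, 0],
    [0.018, -0.089, -0.128, 0],
    [0.019, -0.095, -0.15, 0],
    [0.019, -0.099, -0.171, 0],
    [0.02, -0.101, -0.188, 0],
    [0.02, -0.101, -0.188, 0]
  ]
}}

```text
time: 30.88
eef_pos: [0.5524, -0.2178, 0.0962]
tcp_rot: [-0.076, 0.997, 0.0, -0.0]
contact_force: [0.0, 0.6, -0.5]
opening: -0.001
```

Request:
{"name": "send_rows", "arguments": {
  "rows": [
    [0, -0.0005, -0.004, 0],
    [0, -0.001, -0.009, 0],
    [0, -0.001, -0.013, 0],
    [0, -0.001, -0.013, 0]
  ]
}}

```text
time: 31.38
eef_pos: [0.5526, -0.2183, 0.0928]
tcp_rot: [-0.076, 0.997, 0.0, -0.0]
contact_force: [-0.3, -0.0, -0.1]
opening: 0.002
```

Request:
{"name": "send_rows", "arguments": {
  "rows": [
    [0, 0, -0.004, 0],
    [0, 0, -0.008, 0],
    [0, 0, -0.008, 0]
  ]
}}

```text
time: 31.75
eef_pos: [0.5525, -0.2183, 0.0902]
tcp_rot: [-0.076, 0.997, 0.0, -0.0]
contact_force: [-0.4, -0.1, -0.1]
opening: 0.001
```

Request:
{"name": "send_rows", "arguments": {
  "rows": [
    [0, 0, -0.003, 0],
    [0, 0, -0.005, 0],
    [0, 0, -0.005, 0]
  ]
}}

```text
time: 32.12
eef_pos: [0.5526, -0.2184, 0.0891]
tcp_rot: [-0.076, 0.997, 0.0, -0.0]
contact_force: [-0.3, 0.3, 1.4]
opening: 0.001
```

Request:
{"name": "send_rows", "arguments": {
  "rows": [
    [0, 0, -0.002, 0],
    [0, 0, -0.004, 0],
    [0, 0, -0.004, 0]
  ]
}}

```text
time: 32.5
eef_pos: [0.5527, -0.2184, 0.0891]
tcp_rot: [-0.076, 0.997, 0.0, -0.0]
contact_force: [-3.8, 0.9, 7.2]
opening: 0.0
```

Run:
```python
from fit import *
im,_=snap('wrist','w21'); s=monitor.get_state(); print(s['time'],s['eef_pos'],s['contact_force'])
im,_=snap('scene','s21');cv2.imwrite('pics/s21c.png',cv2.resize(im[150:270,170:290,::-1],None,fx=5,fy=5,interpolation=cv2.INTER_CUBIC))
```

```text
32.55 [ 0.55267111 -0.21835994  0.08903657] [-2.7292534   1.79996546  7.10973683]
```

View pics/s21c.png

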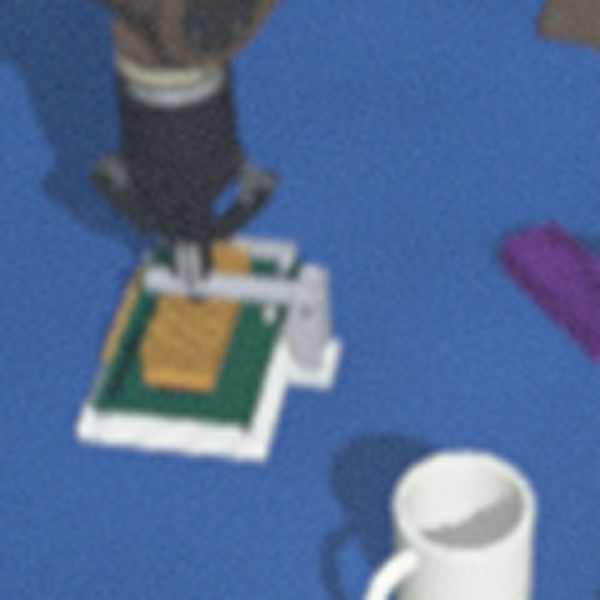

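Request:
{"name": "send_rows", "arguments": {
  "rows": [
    [0, 0, 0.02, 0],
    [0, 0, 0.1, 0],
    [0.05, 0, 0.3, 0],
    [0.15, 0, 0.5, 0],
    [0.2, 0, 0.7, 0],
    [0.25, 0, 0.85, 0],
    [0.25, 0, 0.85, 0],
    [0.25, 0, 0.85, 0],
    [0.25, 0, 0.85, 0]
  ]
}}

```text
time: 33.72
eef_pos: [0.6267, -0.218, 0.3399]
tcp_rot: [-0.076, 0.997, 0.001, -0.002]
contact_force: [-0.3, 0.2, -0.3]
opening: -0.002
```

Run:
```python
from fit import *
im,_=snap('wrist','w22'); s=monitor.get_state(); print(s['time'],s['eef_pos'],s['contact_force'],s['dq'].round(3))
cv2.imwrite('pics/w22c.png',cv2.resize(im[20:190,180:380,::-1],None,fx=4,fy=3.5,interpolation=cv2.INTER_CUBIC))
K,T=load('w22')[1:]; hsv=cv2.cvtColor(load('w22')[0],cv2.COLOR_BGR2HSV)
m=cv2.inRange(hsv,(12,110,50),(35,255,255)); mm=np.zeros_like(m); x,y,w,h=243,50,50,105; mm[y:y+h,x:x+w]=m[y:y+h,x:x+w]
c=np.vstack([q for q in cv2.findContours(mm,0,2)[0] if cv2.contourArea(q)>50])[:,0].astype(float)
P=np.array([onz(K,T,q,.057,True)[:2] for q in c]); r=cv2.minAreaRect((P*1000).astype(np.float32)); d=np.r_[np.array(r[0])/1000,.027]-seat; print(r,'off u,v mm',(d@u*1000).round(2),(d@v*1000).round(2))
im,_=snap('scene','s22')
```

```text
33.775 [ 0.62679335 -0.21806815  0.34007053] [0.29329174 1.10368517 0.36910159] [ 0.    -0.002 -0.007 -0.002  0.001 -0.   ]
((552.2513427734375, -218.55722045898438), (119.82608032226562, 46.272483825683594), 8.556082725524902) off u,v mm -0.03 -0.56
```

View pics/w22c.png

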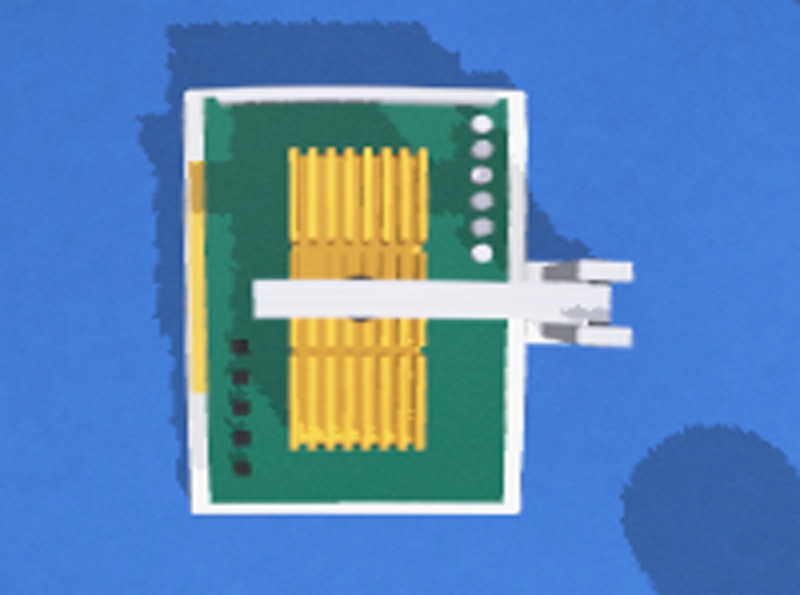

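View pics/s22.png

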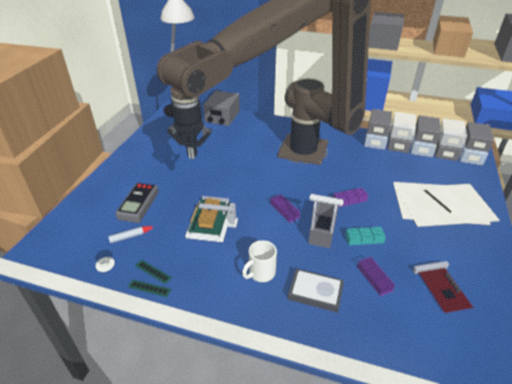

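```bash
python3 -c "
from plant import workorder
print(workorder.sign_off())"
```

```text
the job is handed in; nothing more can be done
None
```

The gold heatsink is lying flat on the chip row with the hold-down arm's rubber foot resting on it. The robot is clear of everything, and I handed the job in at about 34 s of the 72 s. The hand-in gives no verdict.

**What I did**
- **Rocking it up:** I pressed the well end down with shut fingers until the heatsink tipped. The fingers then met the leaning heatsink at about 42 N before I backed off.
- **Taking it out:** the moves can't tilt the gripper, so I kept it upright and short of the light bar. I took the raised half just above the rim, about 40 mm in from the raised end's face, and lifted it straight out.
- **Laying it down:** I set the low edge on the chips and turned the heatsink flat in a light grip. That left it about 5 mm off along the row and 1 mm across, so I lifted it 2 mm, shifted it and set it down again.
- **Hold-down arm:** I swung it over with shut fingers until it stopped firmly, at about 7 N, at the height expected for level, then raised the gripper clear.

**Last checks**
- **Position:** the heatsink is about 0.6 mm or less from the row's centre and within 0.3° of its line.
- **Flatness:** tilt was -0.3° when first laid. I did not measure it again after the final set-down; the last picture looks flat.
- **Arm and bystanders:** the arm lies level across the middle with its foot on the fins. The mug, drive and meter look unmoved in the scene picture; I did not measure them.
- **One disagreement:** a view taken while the arm was still moving read about 4 mm off. I discarded it, because the card itself read about 3 mm off in the same view. A second view, with the arm nearly still, read about 1 mm off, and the final one, at rest, gave the figures above.

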